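Set up the drive-fitting bench

ROBOT

A 7-joint arm with a two-finger parallel gripper is mounted at the origin on the work surface. World frame = base frame: x ahead of the robot, y to its left, z up, the work surface at z = 0. Lengths are in mm, angles in rad, forces in N, time in s.
With the tool pointing down it reaches from about 400 to 875 mm from the base axis. Payload 4.4 kg.
Tool frame: the origin (TCP) lies midway between the tips of the shut fingers; the grasp point (between the pads) lies grasp_offset behind it (grasp_offset is the distance from the TCP to the grasp point, in mm); z points along the fingers, y is the line along which they close (so a half turn about z gives the same grasp; the last joint's range is limited). The gripper opens to 85 mm and grips with 20 to 120 N. Pads are 22 mm wide; open, the fingers measure 114 mm over their backs; the gripper's body (76 mm by 85 mm) begins 54 mm behind the grasp point. The pads swing forward as they close: fully open they stand 13 mm farther back than shut.
Start: joints at [1.19, 0.628, 0.038, 1.517, -0.027, 0.996, -0.02], TCP at [201.285, -618.063, 231.313] pointing down, gripper open.
Joint ranges: [-3.06, 3.06], [-0.37, 2.12], [-1.25, 1.32], [0.18, 2.47], [-1.1, 4.24], [0.23, 1.98], [-2.94, 2.94]. Speed limits (rad/s): [2.57, 2.57, 3.14, 3.14, 3.14, 3.14, 3.14].

INTERFACE

Orientations are given as [roll, pitch, yaw] about the fixed x, y, z axes, in that order (R = Rz(yaw) Ry(pitch) Rx(roll)).
In Python, from cell import * gives the robot as it stands. The module is installed in compiled form; this text tells all that it offers.
- The arm moves only by the shell command python3 -m jog 'ROWS'. ROWS is a JSON object of lists of equal length, an entry for each row: "angular": the turn, a rotation vector about the tool's x, y, z in degrees, a list of three; "travel": the shift along the tool's x, y, z in cm, a list of three; "fingers": the closure, from 0 (fully open) to 1 (shut). In form: {"angular": [[rx, ry, rz], ...], "travel": [[tx, ty, tz], ...], "fingers": [fingers, ...]}. A call has 1 to 5 rows; each row is the pose to reach, as a shift and turn from the pose commanded when the call began, along the tool's axes at that moment; what a row does not reach only later rows make up. A row lasts 1/8 s, in which the tool goes at most 62.5 mm and 10.7 degrees, less where a joint would pass 70% of its speed; a pose out of reach is approached as far as the arm can. A call with a gripper value outside its range is refused whole. The fingers move at their own pace and stop on an object; the grip force is fixed at half the most. Time passes only in rows, so rows that repeat a pose let the fingers close. It gives the time, the measured TCP pose, the force and the opening at its end, in the units of the state.
- read_state(): the state, without advancing time (a new reading comes with each control period).
- get_image(name): name is "scene" or "top" or "wrist"; returns the picture (420x560x3 uint8, red, green, blue); there is no depth.
- camera_model(name): a dict with "mtx" (3x3 intrinsics, pixels), "k1" (the pictures are not rectified: a ray, as slopes to the right and down, at radius r is drawn at 1 + k1 r^2 times it, then the intrinsics apply), "T" (4x4, takes a point from camera to world coordinates). Camera axes: x right, y down, z forward; pixel columns grow to the right and rows downward; lengths in mm; the calibration is good to about 2 mm. A picture is of the moment at which its call begins: read the wrist's pose just before it. camera_model takes no time and is no camera call; for the wrist camera it gives the pose at the moment of the call.
- finish_job(): hands the job in, once; it reports no verdict.
The state is a dict: "clock": time; "qpos": joint angles; "qd": joint speeds; "tau": joint torques, N m; "eef_pos": TCP position; "tool_rot": TCP orientation; "force": force on the tool from outside, world axes, zero at the start; "torque": the same for the moment, N m; "width": finger opening in mm.
Only numpy, scipy, OpenCV 4.12 (cv2) and the standard library are available. Lean on these libraries where they do the work, as an engineer would, in place of code of your own. Each camera call takes 0.05 s, during which the arm holds its last target. There are 200 camera calls.

TASK

Get this fitting bench ready for the next drive assembly: put every metal offcut that lies on the green mat into the grey scrap bin, turn the aluminium wheel on its axle until its brass stud points straight up, and turn the flanged hub on its upright shaft until its keyway finds the key and the hub drops fully home on the shoulder. Leave the orange mallet and the dark steel sleeve where they are.

Things in the scene. Friction and masses are not known exactly. Their poses are not given: they have to be found in the camera images.
- wheel_stand: fixed blue bracket on a dark base 150 x 124 x 14 mm, on the left or right of the bench, turned a little; origin under the base's centre, z up, y along the wheel's level axle. Its two cheeks at y = +-50 mm (12 mm thick, 44 mm wide along x) reach 140 mm high; above that both faces of the wheel are free to pinch.
- axle (a point): centre of the solid aluminium wheel (160 mm diameter, 30 mm wide) on its axle, 125 mm above the stand's origin; rim top at 205 mm. The wheel turns either way without stops, with about 0.15 N m of friction, and stays where it is left.
- stud_tip (a point): outer end of the brass stud (14 mm diameter, 20 mm long) that sticks out radially from the middle of the wheel's rim, 100 mm from the axle; starts well away from the top, often hidden underneath. It must end straight above the axle.
- hub_stand: fixed blue block 120 x 120 x 30 mm, left or right on the bench, turned a little; origin under its centre, z up. On it a dark round shoulder (72 mm diameter, top face 60 mm above the origin) and an upright steel shaft of 28 mm diameter ending 128 mm above the origin.
- key (a point): outer top edge of the brass key, 22 mm from the shaft's axis on the stand's +x side and 80 mm above its origin: 8 mm wide, 20 mm high from the shoulder up. A black line on the shaft's end and a white line on the blue block, both on the key's side, show where it is.
- hub: loose flanged steel hub, 0.45 kg, on the shaft: 50 mm high, boss 58 mm diameter (grip this), flange 88 mm diameter, 12 mm thick at the bottom, bore 31 mm; origin at its underside's centre, z up. At the start it rests on the key, underside about 80 mm above the stand's origin (60 mm when home), leaning up to 5 degrees. It drops when its keyway is within about 0.1 rad of the key; a light push helps.
- keyway (a point): point on the hub's top face at the middle of its keyway, 20 mm from the axis on the hub's +x side, 50 mm above the hub's origin. The keyway is 13 mm wide, reaches 24.5 mm from the axis and runs the whole height of the bore; it is seen from above.
- mat: fixed green work mat 250 x 290 mm (x by y), 4 mm thick, in the middle of the bench; origin under its centre. The offcuts start on it.
- bin: fixed grey open scrap bin beyond the mat, outside 160 x 280 mm (x by y) and 70 mm high, walls and floor 5 mm; origin under its centre.
- bar: square aluminium bar offcut, 85 x 30 x 30 mm, long axis its x; origin at the centre of its underside. May be absent.
- flat: flat aluminium bar offcut, 95 x 45 x 20 mm (x, y, z); origin at the centre of its underside. May be absent.
- tee: aluminium tee-section offcut 70 mm long along its x: foot 46 mm wide and 8 mm thick, upright web 10 mm thick in the middle, 42 mm high in all; origin at the centre of its underside. May be absent.
- stub: round aluminium bar stub standing on end, 52 mm diameter, 38 mm high; origin at the centre of its underside. May be absent.
- mallet: orange mallet lying on the bench, 290 mm long along its x, head at +x; origin on the bench near its middle; to be left alone
- sleeve: dark steel sleeve standing on end, 72 mm diameter, 60 mm high; origin at the centre of its underside; to be left alone
Things that resemble listed ones, but are neither listed nor needed, are in the scene too. What is shaped like the bar but blue or red is not meant.

How it is judged (in metres and radians):
At the end, for the whole second after the job is handed in: Every offcut present lies at rest inside the bin (origin within its walls and below 65 mm), the stud points up to within 8 degrees (14 mm sideways at its tip), and the hub is at rest on the shaft with its underside less than 4 mm above the shoulder and upright within 3.4 degrees (x of bar in the frame of bin between -0.075 and 0.075 m and y of bar in the frame of bin between -0.135 and 0.135 m and z of bar in the frame of bin between -0.01 and 0.065 m and linear speed of each of bar, flat, tee, stub below 0.03 m/s and x of flat in the frame of bin between -0.075 and 0.075 m and y of flat in the frame of bin between -0.135 and 0.135 m and z of flat in the frame of bin between -0.01 and 0.065 m and x of tee in the frame of bin between -0.075 and 0.075 m and y of tee in the frame of bin between -0.135 and 0.135 m and z of tee in the frame of bin between -0.01 and 0.065 m and x of stub in the frame of bin between -0.075 and 0.075 m and y of stub in the frame of bin between -0.135 and 0.135 m and z of stub in the frame of bin between -0.01 and 0.065 m and z of stud_tip in the frame of wheel_stand above 0.2 m and x of stud_tip in the frame of wheel_stand between -0.014 and 0.014 m and z of hub in the frame of hub_stand below 0.064 m and horizontal distance between hub and hub_stand below 0.006 m and angle between hub's own z axis and vertical below 0.06 rad and linear speed of hub below 0.02 m/s); the robot touches nothing.
It fails at once if the mallet or sleeve is moved more than 40 mm (distance of any of mallet, sleeve from where it was at the start of the episode above 0.04 m).
Of bar, flat, tee, stub only 3 to 4 are there at a start; the rules pass over those that are not, and their reading is None.
At some moment in a run one of bar, flat, tee, stub may be knocked a few centimetres aside while the robot is not near it.
Once in a run the grip may slacken for a moment while it holds something.
It also fails if it takes over 210 s, if anything falls off the work surface, if the arm or the gripper's body presses on something with over 40 N, if the wrist force passes 120 N, or if a joint passes its speed limit or range.

## Working session

There is one attempt and no reset: what is moved stays moved. The work goes in short steps, Python scripts to look and compute and a shell command to move; the robot and the scene stay as the last step left them, time stands still between calls to the robot, and variables do not carry over. Pictures are saved under pics/ and viewed, on a budget of 14 in all, crops included, one or two more only if the job needs it, and the job is handed in when it is done.

```bash
mkdir -p pics; cat > h.py <<'E'
from cell import *
import numpy as np, cv2
from scipy.spatial.transform import Rotation as R
def save(name,fn,crop=None,scale=1):
    im=get_image(name)[:,:,::-1].copy()
    cv2.imwrite(f'pics/raw_{fn}.png',im)
    return im
def ray(cam,u,v):
    m=np.array(cam['mtx']);d=np.linalg.solve(m,[u,v,1.])[:2];k=cam['k1'];p=d.copy()
    for _ in range(30): p=d/(1+k*(p@p))
    T=np.array(cam['T']);return T[:3,3],T[:3,:3]@np.array([p[0],p[1],1])
def at(cam,u,v,z):
    o,d=ray(cam,u,v);return o+d*(z-o[2])/d[2]
def pix(cam,P):
    T=np.array(cam['T']);q=T[:3,:3].T@(np.array(P,float)-T[:3,3]);p=q[:2]/q[2];p=p*(1+cam['k1']*(p@p))
    m=np.array(cam['mtx']);return (m@[p[0],p[1],1])[:2]
def go(pos,yaw=None,rpy=None):
    """shift/turn (tool axes; cm, deg) from present pose to world pose"""
    s=read_state();R0=R.from_euler('xyz',s['tool_rot']).as_matrix()
    t=R0.T@(np.array(pos)-s['eef_pos'])/10
    if rpy is None: rpy=[np.pi,0,yaw]
    w=R.from_matrix(R0.T@R.from_euler('xyz',rpy).as_matrix()).as_rotvec(degrees=True)
    print('travel',t.round(2),'ang',w.round(1));return t,w
E
python3 - <<'E'
from h import *
s=read_state();print(s)
a=save('top','top0');b=save('scene','sc0')
for n in('top','scene'):
    c=camera_model(n);print(n,np.array(c['mtx']).round(1).tolist(),c['k1'],np.array(c['T']).round(3).tolist())
cv2.imwrite('pics/top0.png',cv2.resize(a,(800,600),interpolation=cv2.INTER_CUBIC))
cv2.imwrite('pics/sc0.png',cv2.resize(b,(800,600),interpolation=cv2.INTER_CUBIC))
E
```

```text
{'clock': 0.0, 'qpos': array([ 1.19019662,  0.62936084,  0.03838593,  1.51837938, -0.02701722,
        0.99626697, -0.02002063]), 'qd': array([-0.00020659,  0.00016071, -0.00114597,  0.0003725 , -0.00094828,
       -0.00129567, -0.00131845]), 'tau': array([ 2.06353790e-03, -5.63400078e+01,  1.22658357e+00, -1.93443042e+01,
        1.08663263e-02,  1.05409470e-02,  9.79473526e-06]), 'eef_pos': array([ 201.12733505, -617.44479616,  230.37486703]), 'tool_rot': array([-3.13969386e+00, -2.14148217e-05,  3.14814738e-01]), 'force': array([-0.39789331, -0.33941426,  0.35407203]), 'torque': array([ 0.01084209,  0.02632878, -0.00431372]), 'width': 85.0453779348314}
top [[447.1, 0.0, 282.4], [0.0, 447.1, 207.7], [0.0, 0.0, 1.0]] 0.01773285753099783 [[-0.013, -0.983, 0.181, 288.957], [-1.0, 0.013, -0.0, 12.844], [-0.002, -0.181, -0.984, 1223.229], [0.0, 0.0, 0.0, 1.0]]
scene [[450.2, 0.0, 285.8], [0.0, 450.2, 204.8], [0.0, 0.0, 1.0]] -0.12590496104043017 [[-0.614, 0.67, -0.418, 951.803], [0.789, 0.528, -0.313, 339.047], [0.011, -0.522, -0.853, 1042.553], [0.0, 0.0, 0.0, 1.0]]
```

View pics/top0.png

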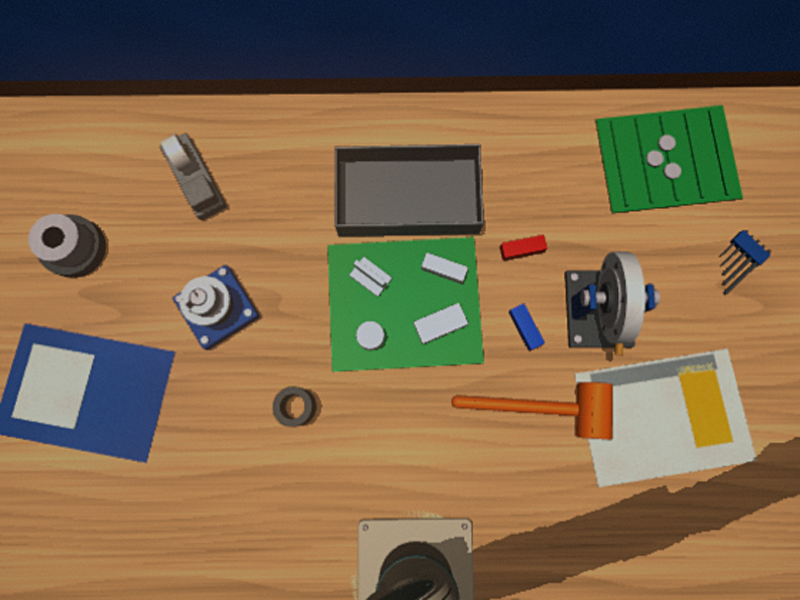

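View pics/sc0.png

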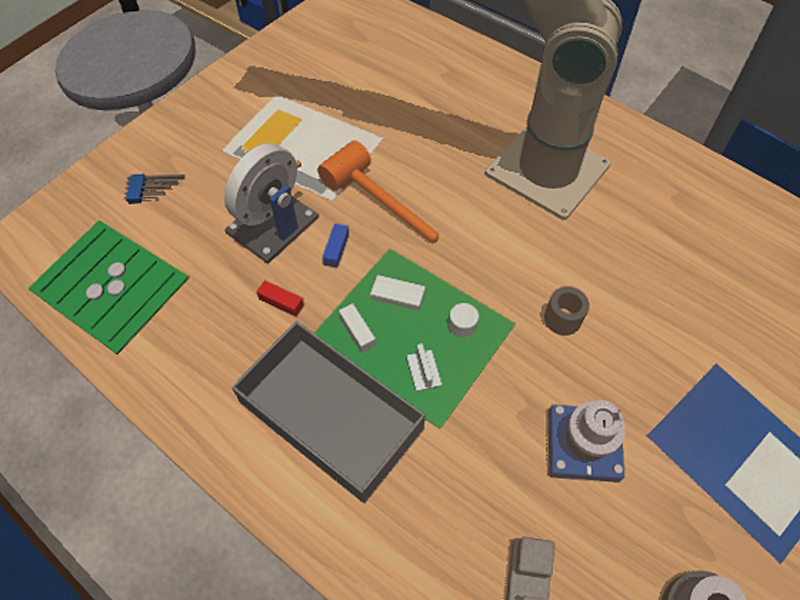

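Offcuts on the central mat (800x600 top view): tee (370,275), bar (445,267), flat (441,323), stub (370,334), so all four are present. The discs on the slotted green mat (670,160) and the blue and red blocks (526,327), (524,246) are decoys. The hub is at (205,300), the big ring at (67,243) is a decoy, the listed sleeve is at (295,406), the mallet is at (535,405) and the wheel is at (620,300). I'll confirm these in one enlarged composite.

```bash
python3 - <<'E'
from h import *
a=cv2.imread('pics/raw_top0.png');b=cv2.imread('pics/raw_sc0.png')
def cr(im,x,y,w,h,W,H): return cv2.resize(im[y:y+h,x:x+w],(W,H),interpolation=cv2.INTER_CUBIC)
c=np.vstack([np.hstack([cr(a,225,162,120,100,360,300),cr(a,390,165,80,100,240,300),cr(a,115,180,66,100,200,300)]),
 np.hstack([cr(b,150,90,80,100,240,300),cr(b,375,270,70,75,280,300),cr(b,215,170,150,160,280,300)])])
cv2.imwrite('pics/c1.png',c)
# offcuts
hsv=cv2.cvtColor(a,cv2.COLOR_BGR2HSV)
cam=camera_model('top')
g=cv2.inRange(hsv,(50,100,40),(75,255,255))
n,l,st,ce=cv2.connectedComponentsWithStats(g)
for i in range(1,n):
  if st[i][4]>300: 
    cnt=cv2.findContours((l==i).astype('uint8'),0,2)[0][0]
    print('green',ce[i],[at(cam,*p,4)[:2].round() .tolist() for p in cv2.boxPoints(cv2.minAreaRect(cnt))])
w=cv2.inRange(hsv,(0,0,140),(180,60,255));m=np.zeros_like(w);m[165:262,228:340]=w[165:262,228:340]
n,l,st,ce=cv2.connectedComponentsWithStats(m)
for i in range(1,n):
  if st[i][4]>40:
    cnt=cv2.findContours((l==i).astype('uint8'),0,2)[0][0].reshape(-1,2)
    for z in(8,20,30,38,42):
      P=np.array([at(cam,*p,z)[:2] for p in cnt],np.float32);r=cv2.minAreaRect(P);print(ce[i].round(),z,np.round(r[0],1),np.round(r[1],1),round(r[2],1))
E
```

```text
green [467.38091848 111.12904948] [[877.0, -384.0], [905.0, -661.0], [704.0, -661.0], [677.0, -392.0]]
green [281.48340783 213.35676554] [[619.0, 166.0], [632.0, -133.0], [384.0, -137.0], [372.0, 150.0]]
[311. 186.] 8 [572.3 -67.8] [85.3 29.8] 69.0
[311. 186.] 20 [569.5 -67. ] [84.4 29.5] 69.0
[311. 186.] 30 [567.2 -66.3] [83.7 29.3] 69.0
[311. 186.] 38 [565.3 -65.8] [83.2 29.1] 69.0
[311. 186.] 42 [564.4 -65.5] [82.9 29. ] 69.0
[261. 189.] 8 [566.4  72.8] [75.9 22.6] 52.0
[261. 189.] 20 [563.7  72.2] [75.2 22.3] 52.0
[261. 189.] 30 [561.4  71.7] [74.5 22.2] 52.0
[261. 189.] 38 [559.6  71.3] [74. 22.] 52.0
[261. 189.] 42 [558.7  71.1] [73.8 21.9] 52.0
[256. 197.] 8 [543.7  86. ] [68.8 18.8] 52.5
[256. 197.] 20 [541.2  85.2] [68.1 18.6] 52.5
[256. 197.] 30 [539.1  84.6] [67.6 18.5] 52.5
[256. 197.] 38 [537.4  84.1] [67.1 18.4] 52.5
[256. 197.] 42 [536.6  83.9] [66.9 18.3] 52.5
[308. 226.] 8 [461.8 -57.6] [43.9 95.1] 22.2
[308. 226.] 20 [460.1 -56.9] [43.4 94.2] 22.2
[308. 226.] 30 [458.7 -56.3] [43.1 93.4] 22.2
[308. 226.] 38 [457.5 -55.9] [42.8 92.7] 22.2
[308. 226.] 42 [457.  -55.6] [42.7 92.4] 22.2
[259. 234.] 8 [440.1  78.6] [52.  49.5] 89.2
[259. 234.] 20 [438.6  78. ] [51.4 49. ] 89.2
[259. 234.] 30 [437.4  77.5] [51.  48.6] 89.2
[259. 234.] 38 [436.4  77. ] [50.7 48.3] 89.2
[259. 234.] 42 [435.9  76.8] [50.5 48.1] 89.2
```

View pics/c1.png

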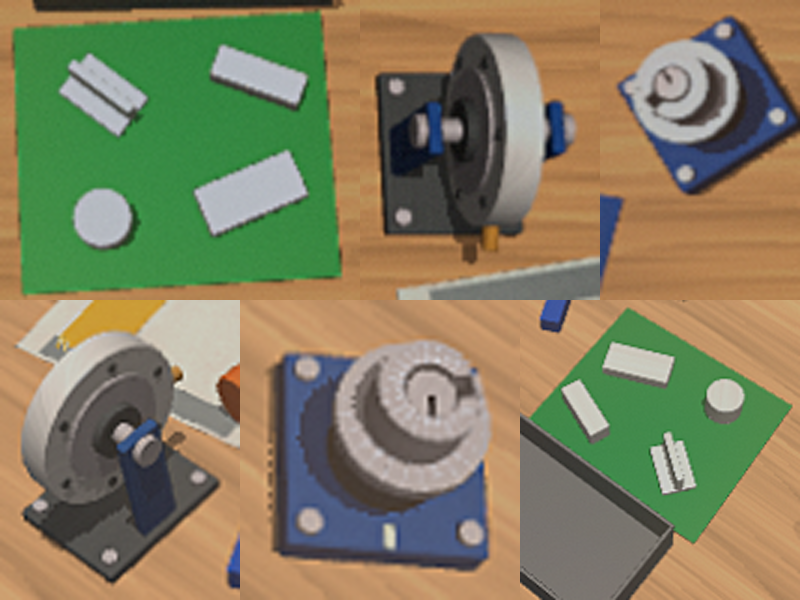

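```bash
python3 - <<'E'
from h import *
t=camera_model('top');s=camera_model('scene')
def tri(pt,ps):
    A=[];b=[]
    o1,d1=ray(t,*pt);o2,d2=ray(s,*ps)
    d1/=np.linalg.norm(d1);d2/=np.linalg.norm(d2)
    M=np.eye(3)*2-np.outer(d1,d1)-np.outer(d2,d2)
    p=np.linalg.solve(M,(np.eye(3)-np.outer(d1,d1))@o1+(np.eye(3)-np.outer(d2,d2))@o2)
    return p.round(1),(pix(t,p)-pt).round(1)
print('stud',tri((433.3,247.5),(209.3,114.3)))
print('base corners',at(t,395.7,189.3,14),at(t,397.3,242.7,14))
print('axle caps',at(t,410,208.3,125),at(t,460,208.3,125))
print('axle cap scene',at(s,150+148/3,90+147/3,125))
f=lambda x,y:(375+(x-240)/4,270+(y-300)/4)
print('block c',[at(s,*f(*p),30).round(1) for p in((280,355),(278,553),(485,568))])
print('white',at(s,*f(390,537),30));
print('shaft scene',at(s,*f(430,393),128),'line end',at(s,*f(432,408),128),'keyway',at(s,*f(464,385),130))
g=lambda x,y:(115+(x-600)/3.03,180+y/3)
print('block top',[at(t,*g(*p),30).round(1) for p in((733,17),(798,125),(690,192),(620,85))])
print('shaft top',at(t,*g(669,82),128),'keyway',at(t,*g(652,98),130))
# bin corners top z=70
for p in((335,147),(481,146),(484,234),(336,234)): print('bin',at(t,p[0]*.7,p[1]*.7,70).round())
print('sleeve',at(t,295*.7,406*.7,60).round(),'mallet head',at(t,595*.7,411*.7,30).round(),at(t,455*.7,401*.7,20).round())
E
```

```text
stud (array([ 387.9, -362.5,  100.1]), array([-0.7,  0.4]))
base corners [ 558.75390497 -301.62949517   14.        ] [ 410.76133993 -297.2618404    14.        ]
axle caps [ 485.03789014 -305.45598739  125.        ] [ 483.40747404 -429.33434239  125.        ]
axle cap scene [ 482.72908565 -302.17447055  125.        ]
block c [array([483.5, 291.8,  30. ]), array([587.4, 355.3,  30. ]), array([522.4, 456.7,  30. ])]
white [540.01227032 402.56769394  30.        ]
shaft scene [497.43757922 373.6774873  128.        ] line end [504.283435   378.82642273 128.        ] keyway [482.96006425 386.42485195 130.        ]
block top [array([573.9, 349.5,  30. ]), array([473.5, 288.1,  30. ]), array([414.5, 381.3,  30. ]), array([512.2, 447.9,  30. ])]
shaft top [495.86564863 372.20474641 128.        ] keyway [482.22391886 384.79259147 130.        ]
bin [794. 140.  70.]
bin [ 792. -140.   70.]
bin [ 618. -140.   70.]
bin [622. 137.  70.]
sleeve [306. 209.  60.] mallet head [ 290. -336.   30.] [312. -81.  20.]
```

```bash
cat >> h.py <<'E'
down=lambda yaw:R.from_euler('xyz',[np.pi,0,yaw]).as_matrix()
def plan(wps,start=None):
    """wps: (pos,Rm,fingers,rows). prints rows per call, relative to each call's start"""
    s=read_state();p=np.array(s['eef_pos'] if start is None else start[0]);Q=R.from_euler('xyz',s['tool_rot']).as_matrix() if start is None else start[1]
    for pos,Rm,f,n in wps:
        rv=R.from_matrix(Q.T@Rm).as_rotvec();d=np.array(pos)-p
        n=max(n,int(np.ceil(np.linalg.norm(d)/60)),int(np.ceil(np.degrees(np.linalg.norm(rv))/10.5)))
        print('-- to',np.round(pos,1),'rows',n,'f',f)
        p0,Q0=p,Q;fr=np.arange(1,n+1)/n
        for c in range(0,n,5):
            A=[];T=[]
            b,B=p,Q
            for x in fr[c:c+5]:
                T.append((B.T@(p0+d*x-b)/10).round(2));A.append(np.degrees(R.from_matrix(B.T@Q0@R.from_rotvec(rv*x).as_matrix()).as_rotvec()).round(1))
            print(' ang',[a.tolist() for a in A],'\n trv',[a.tolist() for a in T])
            p=b+B@T[-1]*10;Q=B@R.from_rotvec(A[-1],degrees=True).as_matrix()
    return p,Q
AX=np.array([484.7,-362.3,125.]);WY=-.02
def rim(a,r,yaw=WY):
    """TCP pose for grasp point at radius r, angle a deg from top toward +x"""
    Ry=R.from_euler('y',a,degrees=True).as_matrix();Rz=R.from_euler('z',yaw).as_matrix()
    M=Rz@Ry@down(0);u=-M[:,2]
    return AX+u*(r-grasp_offset),M
E
python3 - <<'E'
from h import *
print(grasp_offset)
w=[rim(-26,130),rim(-26,68)]
plan([(*w[0],0,6),(*w[1],0,3)])
E
```

```text
18.700000000000003
-- to [ 435.9 -361.3  225. ] rows 6 f 0
 ang [[-0.7, 4.3, 3.1], [-1.5, 8.6, 6.3], [-2.2, 12.9, 9.4], [-3.0, 17.2, 12.6], [-3.7, 21.5, 15.7]] 
 trv [[5.04, -2.85, 0.1], [10.09, -5.7, 0.19], [15.13, -8.54, 0.29], [20.17, -11.39, 0.38], [25.22, -14.24, 0.48]]
 ang [[-0.8, 4.3, 3.1]] 
 trv [[3.75, -4.13, 1.54]]
-- to [ 463.1 -361.9  169.3] rows 3 f 0
 ang [[0.0, -0.0, 0.0], [0.0, -0.0, 0.0], [0.0, -0.0, 0.0]] 
 trv [[0.0, -0.0, 2.07], [0.0, -0.0, 4.14], [0.0, -0.0, 6.2]]
```

```bash
python3 -m jog '{"angular":[[-0.7,4.3,3.1],[-1.5,8.6,6.3],[-2.2,12.9,9.4],[-3,17.2,12.6],[-3.7,21.5,15.7]],"travel":[[5,-2.8,0.1],[10.1,-5.7,0.2],[15.1,-8.5,0.3],[20.2,-11.4,0.4],[25.2,-14.2,0.5]],"fingers":[0,0,0,0,0]}' ; python3 -m jog '{"angular":[[-0.8,4.3,3.1],[-0.8,4.3,3.1],[-0.8,4.3,3.1]],"travel":[[3.7,-4.1,1.5],[3.7,-4.1,1.5],[3.7,-4.1,1.5]],"fingers":[0,0,0]}'
python3 - <<'E'
from h import *
print(read_state()['qpos'].round(2))
plan([(*rim(-26,68),0,3)])
cv2.imwrite('pics/w1.png',save('wrist','w1'))
E
```

```text
clock: 0.72
eef_pos: [397.9, -403.5, 226.3]
tool_rot: [3.129, -0.381, 0.038]
force: [1.0, -0.8, 0.3]
width: 85.6
clock: 1.1
eef_pos: [435.0, -363.5, 225.6]
tool_rot: [3.138, -0.454, -0.019]
force: [-0.3, 0.2, 0.6]
width: 85.2
[ 1.04  0.43 -0.27  2.08 -0.58  0.38 -0.26]
-- to [ 463.1 -361.9  169.3] rows 3 f 0
 ang [[0.1, -0.0, 0.0], [0.1, -0.0, 0.0], [0.2, -0.0, 0.1]] 
 trv [[0.02, -0.08, 2.09], [0.03, -0.16, 4.19], [0.05, -0.24, 6.28]]
```

View pics/w1.png

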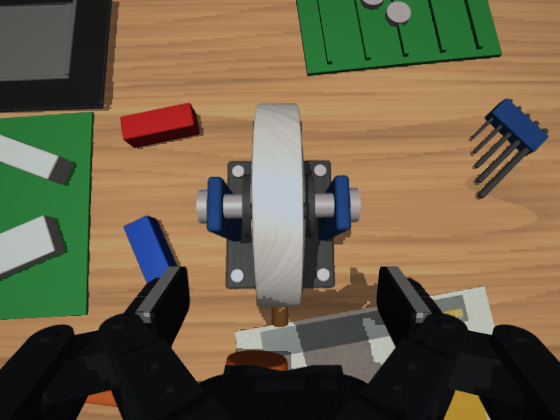

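The wrist view shows the rim at column 278, midway between the fingers (about 190 and 378), with the stud at (279,315). I'm aligned, so I'll go in and close.

```bash
python3 -m jog '{"angular":[[0,0,0],[0,0,0],[0,0,0],[0,0,0]],"travel":[[0,-0.1,2.1],[0,-0.1,4.2],[0,-0.1,6.3],[0,-0.1,6.3]],"fingers":[0,0,0.3,0.5]}' ; python3 -m jog '{"angular":[[0,0,0],[0,0,0],[0,0,0],[0,0,0],[0,0,0]],"travel":[[0,0,0],[0,0,0],[0,0,0],[0,0,0],[0,0,0]],"fingers":[1,1,1,1,1]}'
python3 - <<'E'
from h import *
s=read_state();print(s['eef_pos'],s['tool_rot'])
r=np.linalg.norm(s['eef_pos'][[0,2]]-AX[[0,2]]);print(r)
P=[(*rim(a,r+18.7),1,1) for a in range(-18,33,8)]
st=None
plan(P[:4]);
# relative rows to start, all in one frame
R0=R.from_euler('xyz',s['tool_rot']).as_matrix()
for q in range(0,7,1):
  p,M=rim(-26+8*q,r+18.7); p0,M0=rim(-26,r+18.7)
  print(8*q,(M0.T@(p-p0)/10).round(2),np.degrees(R.from_matrix(M0.T@M).as_rotvec()).round(1))
E
```

```text
clock: 1.65
eef_pos: [462.5, -363.1, 167.7]
tool_rot: [3.14, -0.453, -0.021]
force: [-0.1, 0.3, 0.4]
width: 51.5
clock: 2.28
eef_pos: [462.6, -361.2, 169.5]
tool_rot: [3.14, -0.454, -0.017]
force: [-4.1, 4.9, 6.2]
width: 29.1
[ 462.57589064 -361.20862885  169.52560641] [ 3.13990527 -0.45447519 -0.01740317]
49.71927032129002
-- to [ 469.3 -362.   172.3] rows 1 f 1
 ang [[0.0, -8.0, 0.1]] 
 trv [[0.73, 0.07, 0.05]]
-- to [ 476.1 -362.1  174. ] rows 1 f 1
 ang [[0.0, -8.0, 0.0]] 
 trv [[0.69, -0.0, 0.05]]
-- to [ 483.  -362.3  174.7] rows 1 f 1
 ang [[0.0, -8.0, 0.0]] 
 trv [[0.69, -0.0, 0.05]]
-- to [ 489.9 -362.4  174.4] rows 1 f 1
 ang [[0.0, -8.0, 0.0]] 
 trv [[0.69, -0.0, 0.05]]
0 [0. 0. 0.] [0. 0. 0.]
8 [ 0.69 -0.    0.05] [-0. -8. -0.]
16 [1.37 0.   0.19] [  0. -16.  -0.]
24 [2.02 0.   0.43] [  0. -24.  -0.]
32 [2.63 0.   0.76] [  0. -32.  -0.]
40 [ 3.2  -0.    1.16] [  0. -40.  -0.]
48 [3.69 0.   1.65] [  0. -48.  -0.]
```

```bash
python3 -m jog '{"angular":[[0,-8,0],[0,-16,0],[0,-24,0],[0,-32,0],[0,-40,0]],"travel":[[0.7,0,0.05],[1.4,0,0.2],[2,0,0.4],[2.6,0,0.75],[3.2,0,1.15]],"fingers":[1,1,1,1,1]}' ; python3 -m jog '{"angular":[[0,-8,0],[0,-12,0],[0,-12,0],[0,-12,0]],"travel":[[0.7,0,0.05],[1.05,0,0.1],[1.05,0,0.1],[1.05,0,0.1]],"fingers":[1,1,1,1]}'
python3 - <<'E'
from h import *
s=read_state();print(s['qpos'].round(2),s['torque'])
E
```

```text
clock: 2.9
eef_pos: [494.4, -361.4, 173.0]
tool_rot: [3.14, 0.254, -0.02]
force: [-6.6, 4.4, -13.7]
width: 29.4
clock: 3.4
eef_pos: [506.5, -361.4, 168.7]
tool_rot: [-3.141, 0.455, -0.019]
force: [-2.8, 6.0, -0.2]
width: 29.0
[ 0.25  0.93  0.46  1.27 -0.12  1.39 -0.93] [0.64603218 0.41699262 0.14771452]
```

```bash
python3 -m jog '{"angular":[[0,0,0],[0,0,0],[0,0,0],[0,0,0],[0,0,0]],"travel":[[0,0,0],[0,0,0],[0,0,-2],[0,0,-4.5],[0,0,-7]],"fingers":[0,0,0,0,0]}' 
python3 - <<'E'
from h import *
s=read_state();a=save('top','t2');b=save('scene','s2')
c=np.hstack([cv2.resize(a[150:270,380:480],(400,480),interpolation=2),cv2.resize(b[60:180,140:240],(400,480),interpolation=2)])
cv2.imwrite('pics/c2.png',c)
print(s['eef_pos'],s['tool_rot'],s['width'])
plan([(*rim(-26,130),0,1),(*rim(-26,68),0,3)])
E
```

```text
clock: 4.03
eef_pos: [538.1, -364.4, 233.3]
tool_rot: [3.137, 0.451, -0.022]
force: [0.2, 0.5, -0.7]
width: 85.5
[ 538.08755635 -364.4395086   233.32156311] [ 3.13710011  0.45094803 -0.0223759 ] 85.45428849483217
-- to [ 435.9 -361.3  225. ] rows 5 f 0
 ang [[0.1, 10.3, 0.0], [0.2, 20.6, 0.0], [0.2, 30.9, 0.0], [0.3, 41.3, 0.1], [0.4, 51.6, 0.1]] 
 trv [[-1.79, -0.04, 1.07], [-3.58, -0.07, 2.14], [-5.37, -0.11, 3.21], [-7.16, -0.15, 4.28], [-8.95, -0.18, 5.35]]
-- to [ 463.1 -361.9  169.3] rows 3 f 0
 ang [[-0.0, -0.0, -0.0], [-0.0, -0.0, -0.0], [-0.0, -0.0, -0.0]] 
 trv [[-0.0, -0.0, 2.07], [-0.0, -0.0, 4.14], [-0.0, -0.0, 6.21]]
```

View pics/c2.png

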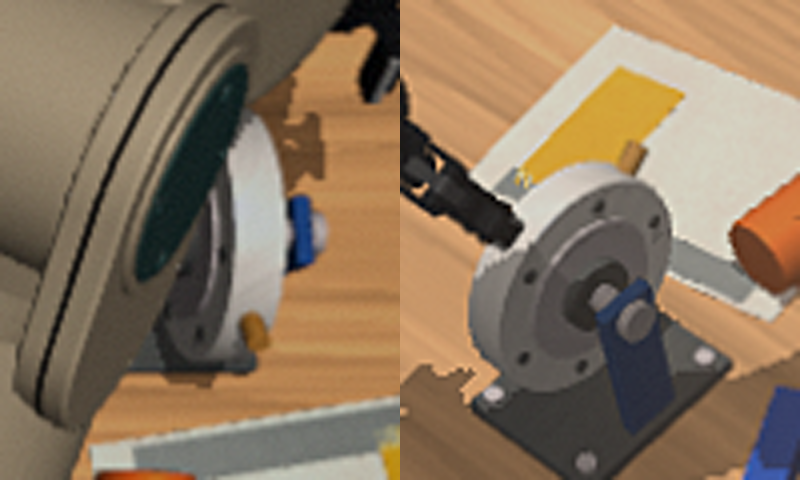

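The stud has moved up: it shows at (257,335) in the left crop and (632,150) in the right. Regripping at −26°.

```bash
python3 -m jog '{"angular":[[0,10.3,0],[0,20.6,0],[0,31,0],[0,41.3,0],[0,51.6,0]],"travel":[[-1.8,0,1.1],[-3.6,0,2.1],[-5.4,-0.1,3.2],[-7.2,-0.1,4.3],[-8.9,-0.2,5.3]],"fingers":[0,0,0,0,0]}' ; python3 -m jog '{"angular":[[0,0,0],[0,0,0],[0,0,0],[0,0,0],[0,0,0]],"travel":[[0,0,2.1],[0,0,4.2],[0,0,6.2],[0,0,6.2],[0,0,6.2]],"fingers":[0,0,0.3,0.5,1]}'
python3 -m jog '{"angular":[[0,0,0],[0,0,0],[0,0,0],[0,0,0]],"travel":[[0,0,0],[0,0,0],[0,0,0],[0,0,0]],"fingers":[1,1,1,1]}'
python3 - <<'E'
from h import *
t=camera_model('top');s=camera_model('scene')
for pt,ps in [((445,236),(198.5,96)),((444.5,235),(198,97))]:
    o,d=ray(t,*pt);p=o+d*((-362.5-o[1])/d[1]);o,d=ray(s,*ps);q=o+d*((-362.5-o[1])/d[1])
    for x in(p,q):print(x.round(1),np.degrees(np.arctan2(x[0]-AX[0],x[2]-AX[2])),np.hypot(x[0]-AX[0],x[2]-AX[2]))
E
```

```text
clock: 4.75
eef_pos: [439.1, -358.5, 222.7]
tool_rot: [-3.137, -0.41, -0.019]
force: [2.4, 1.2, -0.8]
width: 85.5
clock: 5.38
eef_pos: [466.1, -359.9, 166.0]
tool_rot: [-3.137, -0.408, -0.018]
force: [-0.7, -13.6, -4.1]
width: 31.8
clock: 5.88
eef_pos: [466.0, -361.1, 166.4]
tool_rot: [-3.139, -0.408, -0.018]
force: [-0.7, -4.9, -3.2]
width: 29.1
[ 407.  -362.5  191.7] -49.33701656093825 102.38814113782156
[ 410.2 -362.5  188.6] -49.49721856893119 97.9987701893842
[ 409.7 -362.5  189.1] -49.508340358255786 98.64634161737285
[ 412.5 -362.5  186.8] -49.45846810782739 95.04232759329513
```

```bash
python3 -m jog '{"angular":[[0,-8,0],[0,-16,0],[0,-24,0],[0,-32,0],[0,-40,0]],"travel":[[0.65,0,0.05],[1.25,0,0.2],[1.85,0,0.4],[2.4,0,0.7],[2.9,0,1.05]],"fingers":[1,1,1,1,1]}' ; python3 -m jog '{"angular":[[0,-8,0],[0,-9.5,0],[0,-9.5,0],[0,-9.5,0]],"travel":[[0.65,0,0.05],[0.75,0,0.05],[0.75,0,0.05],[0.75,0,0.05]],"fingers":[1,1,1,1]}'; python3 -m jog '{"angular":[[0,0,0],[0,0,0],[0,0,0],[0,0,0],[0,0,0]],"travel":[[0,0,0],[0,0,0],[0,0,-2.5],[0,0,-6],[0,0,-10]],"fingers":[0,0,0,0,0]}' 
python3 - <<'E'
from h import *
s=read_state();a=save('top','t3');b=save('scene','s3')
c=np.hstack([cv2.resize(a[150:270,380:480],(400,480),interpolation=2),cv2.resize(b[60:180,140:240],(400,480),interpolation=2)])
cv2.imwrite('pics/c3.png',c)
print(s['eef_pos'],s['tool_rot'],s['width'])
for n,off,x0 in(('top',(380,150),0),('scene',(140,60),400)):
  for P in((484.7,-362.3,225),(484.7,-362.3,205)):
    p=pix(camera_model(n),P);print(n,((p-off)*4+[x0,0]).round())
E
```

```text
clock: 6.5
eef_pos: [495.2, -361.3, 169.3]
tool_rot: [-3.14, 0.298, -0.015]
force: [-4.1, -7.1, -12.8]
width: 29.2
clock: 7.0
eef_pos: [504.3, -361.4, 165.6]
tool_rot: [-3.139, 0.454, -0.012]
force: [-1.2, -5.3, -3.1]
width: 29.2
clock: 7.62
eef_pos: [548.9, -359.1, 255.7]
tool_rot: [-3.131, 0.456, -0.01]
force: [1.3, -1.1, -0.2]
width: 85.3
[ 548.85139357 -359.06982967  255.73958683] [-3.13116966  0.45580667 -0.00971735] 85.28864398223917
top [270. 201.]
top [257. 208.]
scene [543. 170.]
scene [549. 192.]
```

View pics/c3.png

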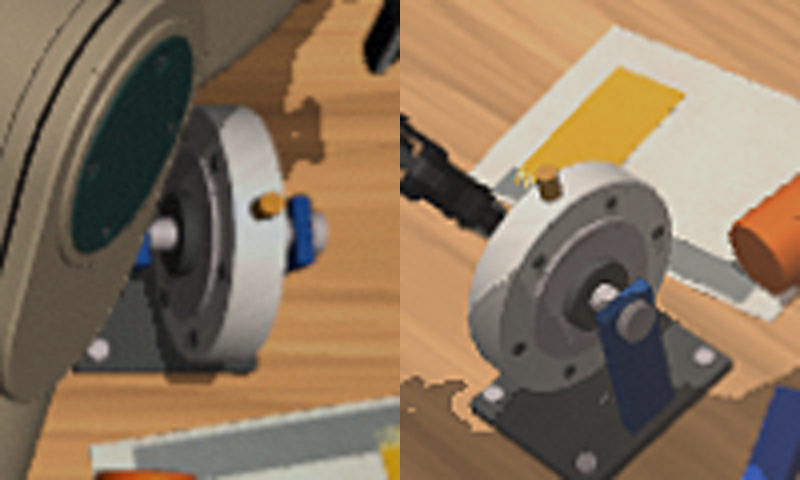

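Stud tip is seen at (272,203) and (545,170). The predicted upright positions are (270,201) and (543,170), so the wheel is right to about 1°. On to the offcuts.

```bash
cat >> h.py <<'E'
def offcuts(a):
    cam=camera_model('top');hsv=cv2.cvtColor(a,cv2.COLOR_BGR2HSV)
    w=cv2.inRange(hsv,(0,0,140),(180,60,255));m=np.zeros_like(w);m[165:262,228:340]=w[165:262,228:340]
    n,l,st,ce=cv2.connectedComponentsWithStats(m)
    for i in range(1,n):
        if st[i][4]>60:
            cnt=cv2.findContours((l==i).astype('uint8'),0,2)[0][0].reshape(-1,2)
            P=np.array([at(cam,*p,30)[:2] for p in cnt],np.float32);r=cv2.minAreaRect(P);print(np.round(r[0],1),np.round(r[1],1),round(r[2],1))
E
python3 - <<'E'
from h import *
offcuts(cv2.imread('pics/raw_t3.png'))
plan([((567,-66,130),down(np.radians(69)),0,1)])
E
```

```text
[568.5 -62.7] [76.1 29.5] 69.1
[561.3  71.5] [75.  22.2] 52.0
[539.1  84.6] [68.6 18.6] 52.5
[458.6 -56.3] [43.3 93.4] 22.5
[437.4  77.5] [51.  48.6] 89.2
-- to [567 -66 130] rows 8 f 0
 ang [[-2.0, 2.8, -8.5], [-4.0, 5.6, -17.1], [-5.9, 8.3, -25.6], [-7.9, 11.1, -34.2], [-9.9, 13.9, -42.7]] 
 trv [[0.84, -3.67, 1.4], [1.68, -7.35, 2.8], [2.52, -11.02, 4.2], [3.36, -14.7, 5.6], [4.2, -18.37, 7.0]]
 ang [[-2.0, 2.8, -8.6], [-3.9, 5.6, -17.1], [-5.9, 8.4, -25.7]] 
 trv [[2.91, -2.45, 1.32], [5.81, -4.9, 2.64], [8.71, -7.35, 3.97]]
```

```bash
python3 -m jog '{"angular":[[-2,2.8,-8.5],[-4,5.6,-17.1],[-5.9,8.3,-25.6],[-7.9,11.1,-34.2],[-9.9,13.9,-42.7]],"travel":[[0.8,-3.7,1.4],[1.7,-7.4,2.8],[2.5,-11,4.2],[3.4,-14.7,5.6],[4.2,-18.4,7]],"fingers":[0,0,0,0,0]}' ; python3 -m jog '{"angular":[[-2,2.8,-8.6],[-3.9,5.6,-17.1],[-5.9,8.4,-25.7],[-5.9,8.4,-25.7],[-5.9,8.4,-25.7]],"travel":[[2.9,-2.5,1.3],[5.8,-4.9,2.6],[8.7,-7.4,4],[8.7,-7.4,4],[8.7,-7.4,4]],"fingers":[0,0,0,0,0]}'
python3 - <<'E'
from h import *
s=read_state();print(s['qpos'].round(2))
cam=camera_model('wrist');cv2.imwrite('pics/w2.png',save('wrist','w2'))
print(np.array(cam['T']).round(2).tolist(),cam['mtx'],cam['k1'])
plan([((567,-66,8),down(np.radians(69)),0,1)])
E
```

```text
clock: 8.35
eef_pos: [557.4, -173.2, 174.1]
tool_rot: [-3.065, 0.165, 0.765]
force: [1.1, -0.4, 0.4]
width: 85.5
clock: 8.98
eef_pos: [563.1, -65.5, 126.7]
tool_rot: [-3.133, -0.0, 1.201]
force: [0.8, -0.7, -0.3]
width: 85.6
[-0.02  0.65  0.13  1.85 -0.13  0.66 -0.18]
[[0.93, -0.34, -0.11, 590.71], [-0.36, -0.89, -0.27, 3.65], [-0.01, 0.29, -0.96, 268.72], [0.0, 0.0, 0.0, 1.0]] [[323.55588011   0.         282.78280802]
 [  0.         323.55588011 210.11581378]
 [  0.           0.           1.        ]] -0.027263446821890892
-- to [567 -66   8] rows 2 f 0
 ang [[-0.2, -0.0, -0.1], [-0.4, -0.0, -0.2]] 
 trv [[0.06, 0.2, 5.94], [0.13, 0.41, 11.89]]
```

View pics/w2.png

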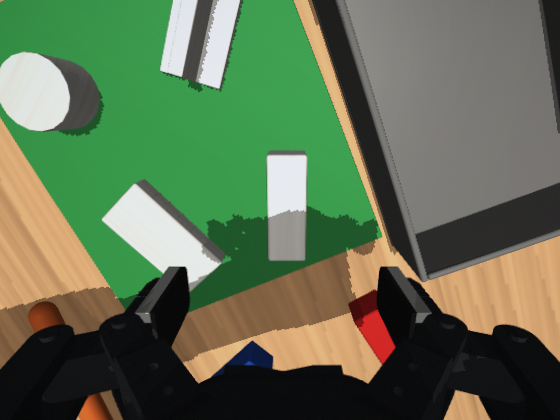

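The bar, at (287,207), lies along the tool and slightly right of the finger midline at 283. The bin wall is close, so I'll go down with the fingers partly closed.

```bash
python3 -m jog '{"angular":[[0,0,0],[0,0,0],[0,0,0]],"travel":[[0,0,0],[0,0,0],[0,0,0]],"fingers":[0.4,0.4,0.4]}'; python3 - <<'E'
from h import *
cam=camera_model('wrist')
c=[at(cam,*p,34)[:2] for p in((268,155),(307,155),(305,260),(269,260))]
print(np.round(c,1),np.mean(c,0).round(1)); d=(c[0]+c[1]-c[2]-c[3]);print(np.degrees(np.arctan2(d[1],d[0])))
b=[at(cam,*p,70)[:2].round() for p in((428,278),(340,0))];print('bin outer',b)
x,y=np.mean(c,0)
print('flat',[at(cam,*p,24)[:2].round() for p in((137,182),(102,220),(223,262))],'stub c',at(cam,34,91,42)[:2].round(),'tee web top',at(cam,203,40,46)[:2].round())
plan([((x,y,10),down(np.radians(69)),0,1)])
E
```

```text
clock: 9.4
eef_pos: [563.4, -65.0, 126.6]
tool_rot: [-3.133, -0.001, 1.202]
force: [-0.2, -0.4, 0.2]
width: 50.8
[[ 568.2  -19.1]
 [ 594.5  -29.2]
 [ 564.7 -106.7]
 [ 538.   -96.5]] [566.4 -62.9]
68.83609993057283
bin outer [array([ 643., -133.]), array([639.,  48.])]
flat [array([464.,  -3.]), array([422., -20.]), array([499., -89.])] stub c [438.  79.] tee web top [558.  63.]
-- to [566.4 -62.9  10. ] rows 2 f 0
 ang [[-0.2, -0.0, -0.1], [-0.5, -0.0, -0.1]] 
 trv [[0.15, 0.15, 5.83], [0.3, 0.3, 11.65]]
```

```bash
python3 -m jog '{"angular":[[-0.5,0,0],[-0.5,0,0],[-0.5,0,0],[-0.5,0,0],[-0.5,0,0]],"travel":[[0.3,0.3,5.8],[0.3,0.3,11.7],[0.3,0.3,11.7],[0.3,0.3,11.7],[0.3,0.3,11.7]],"fingers":[0.4,0.4,0.4,1,1]}';python3 -m jog '{"angular":[[0,0,0],[0,0,0],[0,0,0],[0,0,-1],[0,0,-6]],"travel":[[0,0,0],[0,0,0],[0,0,-4],[0,0,-10],[0,0,-13]],"fingers":[1,1,1,1,1]}'
python3 - <<'E'
from h import *
plan([((706,-95,140),down(0),1,1),((706,-95,60),down(0),1,1)])
E
```

```text
clock: 10.02
eef_pos: [567.2, -62.8, 11.7]
tool_rot: [3.139, -0.002, 1.202]
force: [0.3, 0.3, -2.3]
width: 29.2
clock: 10.65
eef_pos: [567.4, -62.8, 142.8]
tool_rot: [3.137, -0.001, 1.309]
force: [0.9, 0.7, -1.8]
width: 28.2
-- to [706 -95 140] rows 8 f 1
 ang [[0.0, -0.0, 9.4], [0.0, -0.1, 18.8], [0.1, -0.1, 28.1], [0.1, -0.1, 37.5], [0.1, -0.2, 46.9]] 
 trv [[0.06, 1.78, 0.04], [0.12, 3.56, 0.09], [0.18, 5.33, 0.13], [0.24, 7.11, 0.17], [0.3, 8.89, 0.21]]
 ang [[0.1, 0.0, 9.4], [0.1, -0.0, 18.7], [0.1, -0.1, 28.1]] 
 trv [[1.34, 1.17, 0.04], [2.67, 2.34, 0.08], [4.01, 3.51, 0.12]]
-- to [706 -95  60] rows 2 f 1
 ang [[0.0, 0.0, 0.0], [0.0, 0.0, 0.0]] 
 trv [[0.0, 0.0, 4.0], [0.01, 0.0, 8.0]]
```

```bash
python3 -m jog '{"angular":[[0,0,9.4],[0,0,18.8],[0,0,28.1],[0,0,37.5],[0,0,46.9]],"travel":[[0.1,1.8,0],[0.1,3.6,0.1],[0.2,5.3,0.1],[0.2,7.1,0.2],[0.3,8.9,0.2]],"fingers":[1,1,1,1,1]}';python3 -m jog '{"angular":[[0,0,9.4],[0,0,18.7],[0,0,28.1],[0,0,28.1]],"travel":[[1.3,1.2,0],[2.7,2.3,0.1],[4,3.5,0.1],[4,3.5,0.1]],"fingers":[1,1,1,1]}'
python3 -m jog '{"angular":[[0,0,0],[0,0,0],[0,0,0],[0,0,0],[0,0,0]],"travel":[[0,-1.5,5],[0,-1.5,10],[0,-1.5,10],[0,-1.5,10],[0,-1.5,10]],"fingers":[1,1,1,0.4,0.4]}'
python3 -m jog '{"angular":[[0,0,0],[0,0,0]],"travel":[[0,0,-5],[0,0,-10]],"fingers":[0.4,0.4]}'
python3 - <<'E'
from h import *
s=read_state();print(s['qpos'].round(2))
a=save('top','t4');offcuts(a)
plan([((459,-56.5,100),down(np.radians(112)),0,1),((459,-56.5,5),down(np.radians(112)),0,1)])
E
```

```text
clock: 11.28
eef_pos: [652.8, -82.9, 137.6]
tool_rot: [-3.141, -0.001, 0.483]
force: [0.3, 0.3, -2.9]
width: 29.3
clock: 11.78
eef_pos: [705.0, -95.0, 136.1]
tool_rot: [-3.141, -0.001, -0.0]
force: [-1.0, -0.4, -2.4]
width: 28.8
clock: 12.4
eef_pos: [707.0, -81.1, 40.1]
tool_rot: [3.141, -0.006, -0.002]
force: [0.6, 0.3, -0.1]
width: 51.1
clock: 12.65
eef_pos: [705.4, -80.7, 140.0]
tool_rot: [-3.141, -0.003, -0.002]
force: [0.5, -0.5, 0.4]
width: 51.1
[-0.18  0.86  0.49  1.42 -0.45  0.97 -1.15]
-- to [459.  -56.5 100. ] rows 11 f 0
 ang [[0.1, -0.0, -10.2], [0.2, -0.1, -20.4], [0.3, -0.1, -30.6], [0.3, -0.2, -40.8], [0.4, -0.2, -51.0]] 
 trv [[-2.29, -0.23, 0.4], [-4.57, -0.46, 0.81], [-6.86, -0.69, 1.21], [-9.14, -0.92, 1.61], [-11.43, -1.15, 2.02]]
 ang [[0.1, -0.0, -10.1], [0.2, -0.1, -20.3], [0.3, -0.1, -30.5], [0.4, -0.2, -40.7], [0.5, -0.2, -50.9]] 
 trv [[-1.26, -1.92, 0.42], [-2.53, -3.83, 0.83], [-3.79, -5.75, 1.25], [-5.05, -7.67, 1.67], [-6.31, -9.59, 2.09]]
 ang [[0.1, -0.1, -10.2]] 
 trv [[0.69, -2.18, 0.44]]
-- to [459.  -56.5   5. ] rows 2 f 0
 ang [[-0.0, 0.0, -0.0], [-0.0, 0.0, -0.0]] 
 trv [[0.0, 0.0, 4.75], [0.01, 0.01, 9.5]]
```

```bash
python3 -m jog '{"angular":[[0,0,-10.2],[0,0,-20.4],[0,0,-30.6],[0,0,-40.8],[0,0,-51]],"travel":[[-2.3,-0.2,0],[-4.6,-0.5,0],[-6.9,-0.7,0.5],[-9.1,-0.9,1],[-11.4,-1.2,1.5]],"fingers":[0.2,0.2,0.2,0.2,0.2]}';python3 -m jog '{"angular":[[0,0,-10.1],[0,0,-20.3],[0,0,-30.5],[0,0,-40.7],[0,0,-51]],"travel":[[-1.3,-1.9,0],[-2.5,-3.8,0],[-3.8,-5.8,0],[-5,-7.7,0],[-6.3,-9.6,0]],"fingers":[0.2,0.2,0.2,0.2,0.2]}'
python3 -m jog '{"angular":[[0,0,-10.2],[0,0,-10.2],[0,0,-10.2]],"travel":[[0.7,-2.2,0],[0.7,-2.2,0],[0.7,-2.2,0]],"fingers":[0.2,0.2,0.2]}'
python3 - <<'E'
from h import *
s=read_state();print(s['qpos'].round(2))
cam=camera_model('wrist');im=save('wrist','w3')
for P,c in(((459,-56.5,24),(0,0,255)),((437,77.5,42),(255,0,0)),((550,79,46),(0,255,255))):
    p=pix(cam,P);print(P,p.round());cv2.circle(im,tuple(int(v) for v in p),3,c,-1)
cv2.imwrite('pics/w3.png',im)
plan([((459,-56.5,5),down(np.radians(112)),0,1)])
E
```

```text
clock: 13.32
eef_pos: [591.4, -68.6, 123.7]
tool_rot: [3.137, -0.003, 0.894]
force: [0.4, 0.0, -1.1]
width: 68.2
clock: 13.95
eef_pos: [477.3, -56.9, 123.4]
tool_rot: [3.136, 0.002, 1.784]
force: [-0.2, -0.2, -0.4]
width: 68.5
clock: 14.32
eef_pos: [455.7, -54.5, 122.5]
tool_rot: [3.137, 0.002, 1.953]
force: [-0.6, 0.3, 0.2]
width: 68.3
[ 0.11  0.54 -0.07  2.14  0.08  0.46  0.35]
(459, -56.5, 24) [286. 216.]
(437, 77.5, 42) [335.  20.]
(550, 79, 46) [496.  91.]
-- to [459.  -56.5   5. ] rows 2 f 0
 ang [[0.1, 0.0, -0.0], [0.2, 0.1, -0.1]] 
 trv [[-0.16, 0.09, 5.86], [-0.31, 0.18, 11.73]]
```

View pics/w3.png

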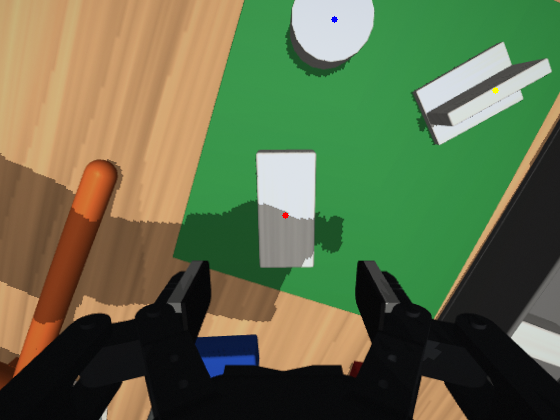

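The flat is centred under the tool (286,209), the stub is at (334,20) and the tee's web runs (443,122)–(548,65). The bar shows in the bin at the lower right.

```bash
python3 -m jog '{"angular":[[0,0,0],[0,0,0],[0,0,0],[0,0,0],[0,0,0]],"travel":[[-0.1,0.1,5.9],[-0.1,0.1,11.7],[-0.1,0.1,11.7],[-0.1,0.1,11.7],[-0.1,0.1,11.7]],"fingers":[0.2,0.2,0.2,1,1]}';python3 -m jog '{"angular":[[0,0,0],[0,0,0],[0,0,0],[0,0,9],[0,0,19]],"travel":[[0,0,0],[0,0,0],[0,0,-4],[0,0,-9],[0,0,-13]],"fingers":[1,1,1,1,1]}'
python3 - <<'E'
from h import *
cam=camera_model('wrist');
# tee from the w3 frame
plan([((706,-18,135),down(0),1,1)])
E
```

```text
clock: 15.0
eef_pos: [455.8, -54.4, 3.7]
tool_rot: [3.14, -0.001, 1.955]
force: [0.1, -0.2, -1.4]
width: 43.9
clock: 15.62
eef_pos: [454.8, -54.4, 136.3]
tool_rot: [3.14, -0.001, 1.619]
force: [0.8, -1.4, -2.2]
width: 43.8
-- to [706 -18 135] rows 9 f 1
 ang [[0.0, -0.0, 10.3], [0.0, -0.0, 20.6], [0.0, -0.0, 30.9], [0.0, -0.1, 41.2], [0.0, -0.1, 51.5]] 
 trv [[0.27, 2.81, 0.02], [0.54, 5.61, 0.04], [0.81, 8.42, 0.06], [1.08, 11.23, 0.08], [1.35, 14.04, 0.1]]
 ang [[0.0, 0.0, 10.3], [0.0, -0.0, 20.6], [0.0, -0.0, 30.9], [0.0, -0.0, 41.2]] 
 trv [[2.36, 1.53, 0.01], [4.73, 3.07, 0.03], [7.09, 4.61, 0.05], [9.46, 6.14, 0.07]]
```

```bash
python3 -m jog '{"angular":[[0,0,10.3],[0,0,20.6],[0,0,30.9],[0,0,41.2],[0,0,51.5]],"travel":[[0.3,2.8,0],[0.5,5.6,0],[0.8,8.4,0.1],[1.1,11.2,0.1],[1.4,14,0.1]],"fingers":[1,1,1,1,1]}';python3 -m jog '{"angular":[[0,0,10.3],[0,0,20.6],[0,0,30.9],[0,0,41.2],[0,0,41.2]],"travel":[[2.4,1.5,0],[4.7,3.1,0],[7.1,4.6,0],[9.5,6.1,0.1],[9.5,6.1,0.1]],"fingers":[1,1,1,1,1]}'
python3 -m jog '{"angular":[[0,0,0],[0,0,0],[0,0,0],[0,0,0],[0,0,0]],"travel":[[0,0,5],[0,0,9],[0,0,9],[0,0,9],[0,0,9]],"fingers":[1,1,1,0.25,0.25]}'
python3 -m jog '{"angular":[[0,0,0],[0,0,0]],"travel":[[0,0,-5],[0,0,-10]],"fingers":[0.25,0.2]}'
python3 - <<'E'
from h import *
T=[]
s=read_state();print(s['qpos'].round(2))
plan([((437,77.7,120),down(np.radians(60)),0,1)])
E
```

```text
clock: 16.25
eef_pos: [594.4, -32.7, 133.8]
tool_rot: [-3.141, -0.001, 0.72]
force: [0.0, -0.9, -1.7]
width: 44.1
clock: 16.88
eef_pos: [706.7, -13.8, 132.4]
tool_rot: [-3.14, -0.002, 0.008]
force: [-1.3, 0.6, -2.4]
width: 43.8
clock: 17.5
eef_pos: [707.4, -15.6, 45.6]
tool_rot: [-3.141, -0.006, 0.007]
force: [-0.1, 0.2, 0.3]
width: 64.1
clock: 17.75
eef_pos: [705.9, -15.5, 145.5]
tool_rot: [-3.141, -0.003, 0.007]
force: [0.2, -0.4, 0.0]
width: 68.4
[-0.02  0.8   0.    1.42 -0.    0.92 -1.58]
-- to [437.   77.7 120. ] rows 6 f 0
 ang [[0.0, -0.0, -9.9], [0.0, -0.1, -19.9], [0.0, -0.1, -29.8], [0.0, -0.1, -39.7], [0.0, -0.1, -49.7]] 
 trv [[-4.47, -1.58, 0.41], [-8.94, -3.17, 0.83], [-13.42, -4.75, 1.24], [-17.89, -6.34, 1.66], [-22.36, -7.92, 2.07]]
 ang [[0.1, -0.0, -9.9]] 
 trv [[-1.68, -4.44, 0.42]]
```

```bash
python3 -m jog '{"angular":[[0,0,-10],[0,0,-20],[0,0,-30],[0,0,-40],[0,0,-50]],"travel":[[-4.5,-1.6,0],[-8.9,-3.2,0],[-13.4,-4.8,0.5],[-17.9,-6.3,1],[-22.4,-7.9,1.5]],"fingers":[0,0,0,0,0]}';python3 -m jog '{"angular":[[0,0,-10],[0,0,-10],[0,0,-10]],"travel":[[-1.7,-4.4,0.5],[-1.7,-4.4,0.5],[-1.7,-4.4,0.5]],"fingers":[0,0,0]}'
python3 - <<'E'
from h import *
cam=camera_model('wrist');im=save('wrist','w4')
for P,c in(((437,77.7,42),(255,0,0)),((550,79,46),(0,255,255))):
    p=pix(cam,P);print(P,p.round());cv2.circle(im,tuple(int(v) for v in p),3,c,-1)
cv2.imwrite('pics/w4.png',im)
plan([((437,77.7,10),down(np.radians(60)),0,1)])
E
```

```text
clock: 18.38
eef_pos: [480.9, 62.4, 129.4]
tool_rot: [3.138, -0.004, 0.885]
force: [-0.1, 0.9, -0.3]
width: 85.1
clock: 18.75
eef_pos: [438.2, 77.1, 123.9]
tool_rot: [3.138, -0.004, 1.053]
force: [-0.1, 0.3, 0.3]
width: 85.3
(437, 77.7, 42) [281. 219.]
(550, 79, 46) [426. 140.]
-- to [437.   77.7  10. ] rows 2 f 0
 ang [[0.1, -0.1, 0.1], [0.2, -0.2, 0.3]] 
 trv [[-0.02, -0.11, 5.68], [-0.04, -0.21, 11.36]]
```

View pics/w4.png

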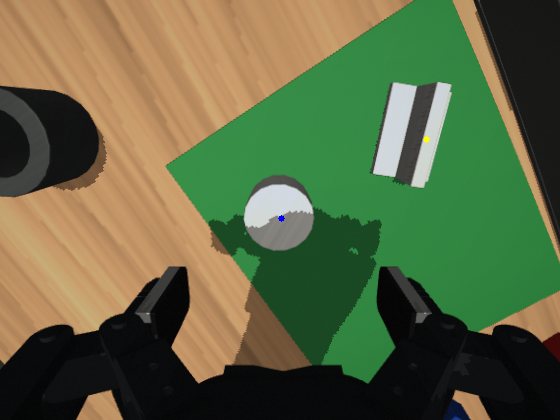

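Stub is centred at (279,217), and the tee at (412,135) hasn't moved. Grasping the stub.

```bash
python3 - <<'E'
from h import *
cam=camera_model('wrist')
for p in((444,83),(418,186),(431,135)): print(at(cam,*p,46).round(1))
E
python3 -m jog '{"angular":[[0,0,0],[0,0,0],[0,0,0],[0,0,0],[0,0,0]],"travel":[[0,-0.1,5.7],[0,-0.2,11.3],[0,-0.2,11.3],[0,-0.2,11.3],[0,-0.2,11.3]],"fingers":[0,0,0,1,1]}';python3 -m jog '{"angular":[[0,0,0],[0,0,0],[0,0,0],[0,0,9],[0,0,19]],"travel":[[0,0,0],[0,0,0],[0,0,-4],[0,0,-9],[0,0,-13]],"fingers":[1,1,1,1,1]}'
python3 - <<'E'
from h import *
plan([((706,45,140),down(0),1,1)])
E
```

```text
[574.1 106.4  46. ]
[532.7  52.2  46. ]
[554.1  80.2  46. ]
clock: 19.42
eef_pos: [435.7, 77.9, 10.1]
tool_rot: [3.14, -0.002, 1.052]
force: [-3.7, 0.9, 10.5]
width: 51.5
clock: 20.05
eef_pos: [434.2, 78.1, 141.5]
tool_rot: [-3.141, -0.002, 0.716]
force: [1.4, -0.9, -1.9]
width: 50.4
-- to [706  45 140] rows 5 f 1
 ang [[-0.0, -0.0, 8.2], [-0.0, -0.0, 16.4], [-0.0, -0.1, 24.6], [-0.1, -0.1, 32.8], [-0.1, -0.1, 41.1]] 
 trv [[3.66, 4.07, 0.03], [7.33, 8.14, 0.07], [10.99, 12.2, 0.1], [14.66, 16.27, 0.13], [18.32, 20.34, 0.17]]
```

```bash
python3 -m jog '{"angular":[[0,0,8.2],[0,0,16.4],[0,0,24.6],[0,0,32.8],[0,0,41]],"travel":[[3.7,4.1,0],[7.3,8.1,0],[11,12.2,0.1],[14.7,16.3,0.1],[18.3,20.3,0.2]],"fingers":[1,1,1,1,1]}'
python3 -m jog '{"angular":[[0,0,0],[0,0,0],[0,0,0],[0,0,0],[0,0,0]],"travel":[[0,0,0],[0,0,5],[0,0,9.5],[0,0,9.5],[0,0,9.5]],"fingers":[1,1,1,1,0.2]}'
python3 -m jog '{"angular":[[0,0,0],[0,0,0],[0,0,0]],"travel":[[0,0,0],[0,0,-5],[0,0,-10]],"fingers":[0.2,0.2,0.2]}'
python3 - <<'E'
from h import *
plan([((553.5,79.5,130),down(np.radians(52.6)),0,1)])
E
```

```text
clock: 20.68
eef_pos: [707.3, 46.4, 138.0]
tool_rot: [-3.14, -0.001, 0.002]
force: [-0.0, -0.5, -2.0]
width: 50.6
clock: 21.3
eef_pos: [707.0, 47.3, 44.8]
tool_rot: [-3.14, -0.003, 0.007]
force: [1.0, 0.6, 0.8]
width: 67.2
clock: 21.68
eef_pos: [706.5, 46.8, 145.8]
tool_rot: [-3.14, -0.003, 0.007]
force: [0.5, 0.6, 0.6]
width: 68.4
-- to [553.5  79.5 130. ] rows 5 f 0
 ang [[0.0, -0.0, -10.4], [0.0, -0.1, -20.9], [0.0, -0.1, -31.3], [0.0, -0.2, -41.8], [0.0, -0.2, -52.2]] 
 trv [[-3.06, -0.67, 0.31], [-6.11, -1.35, 0.62], [-9.17, -2.02, 0.92], [-12.23, -2.7, 1.23], [-15.28, -3.37, 1.54]]
```

```bash
python3 -m jog '{"angular":[[0,0,-10.4],[0,0,-20.9],[0,0,-31.3],[0,0,-41.8],[0,0,-52.2]],"travel":[[-3.1,-0.7,0],[-6.1,-1.3,0],[-9.2,-2,0.5],[-12.2,-2.7,1],[-15.3,-3.4,1.5]],"fingers":[0.5,0.5,0.5,0.5,0.5]}';python3 -m jog '{"angular":[[0,0,0],[0,0,0]],"travel":[[0,0,0],[0,0,0]],"fingers":[0.5,0.5]}'
python3 - <<'E'
from h import *
cam=camera_model('wrist');im=save('wrist','w5')
for P,c in(((553.5,79.5,46),(0,0,255)),):
    p=pix(cam,P);print(P,p.round());cv2.circle(im,tuple(int(v) for v in p),3,c,-1)
cv2.imwrite('pics/w5.png',im)
plan([((553.5,79.5,22),down(np.radians(52.6)),0,1)])
E
```

```text
clock: 22.3
eef_pos: [553.1, 79.9, 129.7]
tool_rot: [3.138, -0.004, 0.924]
force: [0.3, -0.2, 0.8]
width: 42.7
clock: 22.55
eef_pos: [554.5, 79.5, 129.2]
tool_rot: [3.138, -0.003, 0.916]
force: [-0.0, -0.6, 0.7]
width: 43.0
(553.5, 79.5, 46) [282. 219.]
-- to [553.5  79.5  22. ] rows 2 f 0
 ang [[0.1, -0.1, -0.1], [0.2, -0.2, -0.1]] 
 trv [[-0.05, -0.06, 5.34], [-0.09, -0.12, 10.69]]
```

View pics/w5.png

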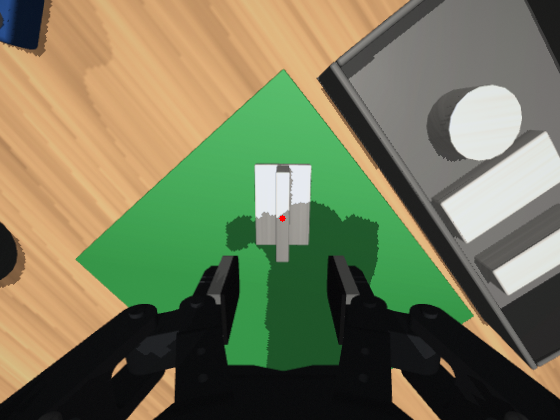

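The tee's web runs through (283,217), midway between the fingers. The stub, flat and bar are all in the bin on the right. Grasping the tee.

```bash
python3 -m jog '{"angular":[[0,0,0],[0,0,0],[0,0,0],[0,0,0],[0,0,0]],"travel":[[-0.1,-0.1,5.4],[-0.1,-0.1,10.7],[-0.1,-0.1,10.7],[-0.1,-0.1,10.7],[-0.1,-0.1,10.7]],"fingers":[0.5,0.5,0.5,1,1]}';python3 -m jog '{"angular":[[0,0,0],[0,0,0],[0,0,0],[0,0,5],[0,0,14]],"travel":[[0,0,0],[0,0,0],[0,0,-4],[0,0,-9],[0,0,-13]],"fingers":[1,1,1,1,1]}'
python3 - <<'E'
from h import *
plan([((706,102,150),down(0),1,1)])
E
```

```text
clock: 23.22
eef_pos: [553.5, 80.0, 23.1]
tool_rot: [3.138, -0.005, 0.917]
force: [2.8, 0.4, -0.4]
width: 9.0
clock: 23.85
eef_pos: [551.5, 79.3, 153.2]
tool_rot: [3.141, -0.003, 0.669]
force: [0.5, -0.4, -1.9]
width: 8.8
-- to [706 102 150] rows 4 f 1
 ang [[-0.0, -0.0, 9.6], [-0.0, -0.1, 19.2], [-0.0, -0.1, 28.7], [-0.0, -0.2, 38.3]] 
 trv [[3.38, 1.95, 0.09], [6.76, 3.9, 0.18], [10.15, 5.85, 0.27], [13.53, 7.8, 0.36]]
```

```bash
python3 -m jog '{"angular":[[0,0,9.6],[0,0,19.2],[0,0,28.7],[0,0,38.3],[0,0,38.3]],"travel":[[3.4,2,0],[6.8,3.9,0],[10.1,5.9,0],[13.5,7.8,0.1],[13.5,7.8,0.1]],"fingers":[1,1,1,1,1]}'
python3 -m jog '{"angular":[[0,0,0],[0,0,0],[0,0,0],[0,0,0],[0,0,0]],"travel":[[0,0,5],[0,0,10.5],[0,0,10.5],[0,0,10.5],[0,0,10.5]],"fingers":[1,1,1,0.6,0.6]}'
python3 -m jog '{"angular":[[0,0,0],[0,0,0],[0,0,0],[0,0,0]],"travel":[[0,0,-5],[0,0,-10],[0,0,-15],[0,0,-16]],"fingers":[0.6,0.6,0.3,0]}'
python3 - <<'E'
from h import *
plan([((497,373,210),down(np.radians(120)),0,1)])
E
```

```text
clock: 24.48
eef_pos: [707.4, 103.4, 150.2]
tool_rot: [-3.14, -0.003, 0.004]
force: [-0.4, 0.5, -1.4]
width: 8.8
clock: 25.1
eef_pos: [707.9, 103.3, 48.6]
tool_rot: [-3.139, -0.007, 0.005]
force: [-0.5, 0.3, 0.5]
width: 34.1
clock: 25.6
eef_pos: [708.6, 103.6, 212.4]
tool_rot: [-3.138, -0.012, 0.005]
force: [-0.3, 1.1, -0.8]
width: 69.2
-- to [497 373 210] rows 12 f 0
 ang [[0.1, -0.1, -10.0], [0.1, -0.1, -20.0], [0.2, -0.2, -29.9], [0.2, -0.2, -39.9], [0.3, -0.3, -49.9]] 
 trv [[-1.75, -2.25, 0.01], [-3.51, -4.51, 0.01], [-5.26, -6.76, 0.02], [-7.01, -9.01, 0.02], [-8.76, -11.27, 0.03]]
 ang [[0.0, -0.0, -10.0], [0.1, -0.1, -19.9], [0.1, -0.1, -29.9], [0.2, -0.2, -39.9], [0.2, -0.3, -49.9]] 
 trv [[0.59, -2.79, 0.02], [1.18, -5.58, 0.04], [1.78, -8.37, 0.06], [2.37, -11.17, 0.09], [2.97, -13.96, 0.11]]
 ang [[0.0, -0.0, -9.9], [0.1, -0.1, -19.9]] 
 trv [[2.52, -1.34, 0.02], [5.03, -2.69, 0.04]]
```

```bash
python3 -m jog '{"angular":[[0,0,-10],[0,0,-20],[0,0,-30],[0,0,-40],[0,0,-50]],"travel":[[-1.8,-2.2,0],[-3.5,-4.5,0],[-5.3,-6.8,0],[-7,-9,0],[-8.8,-11.3,0]],"fingers":[0,0,0,0,0]}';python3 -m jog '{"angular":[[0,0,-10],[0,0,-20],[0,0,-30],[0,0,-40],[0,0,-50]],"travel":[[0.6,-2.8,0],[1.2,-5.6,0],[1.8,-8.4,0],[2.4,-11.2,0.1],[3,-14,0.1]],"fingers":[0,0,0,0,0]}';python3 -m jog '{"angular":[[0.1,0,-10],[0.1,0,-20],[0.1,0,-20],[0.1,0,-20]],"travel":[[2.5,-1.3,0],[5,-2.7,0],[5,-2.7,0],[5,-2.7,0]],"fingers":[0,0,0,0]}'
python3 - <<'E'
from h import *
cam=camera_model('wrist');im=save('wrist','w6')
for P,c in(((497,373,128),(0,0,255)),((540,401,30),(255,0,255))):
    p=pix(cam,P);print(P,p.round());cv2.circle(im,tuple(int(v) for v in p),2,c,-1)
cv2.imwrite('pics/w6.png',cv2.resize(im,(784,588)))
print(read_state()['qpos'].round(2))
a=save('top','t6');offcuts(a)
plan([((497,373,120),down(np.radians(120)),0,1)])
E
```

```text
clock: 26.22
eef_pos: [616.4, 215.6, 205.7]
tool_rot: [3.14, -0.002, 0.883]
force: [0.4, 0.3, 1.1]
width: 85.5
clock: 26.85
eef_pos: [527.9, 328.2, 204.7]
tool_rot: [3.139, -0.0, 1.756]
force: [-0.7, 0.4, 0.1]
width: 85.2
clock: 27.35
eef_pos: [493.7, 371.1, 204.1]
tool_rot: [3.142, 0.001, 2.097]
force: [-0.7, 0.0, 0.3]
width: 85.5
(497, 373, 128) [288. 221.]
(540, 401, 30) [338. 187.]
[-0.18  0.76 -0.91  1.63  0.66  1.09 -0.74]
-- to [497 373 120] rows 2 f 0
 ang [[-0.0, 0.0, 0.0], [-0.0, 0.1, 0.1]] 
 trv [[0.03, 0.19, 4.19], [0.06, 0.37, 8.39]]
```

View pics/w6.png

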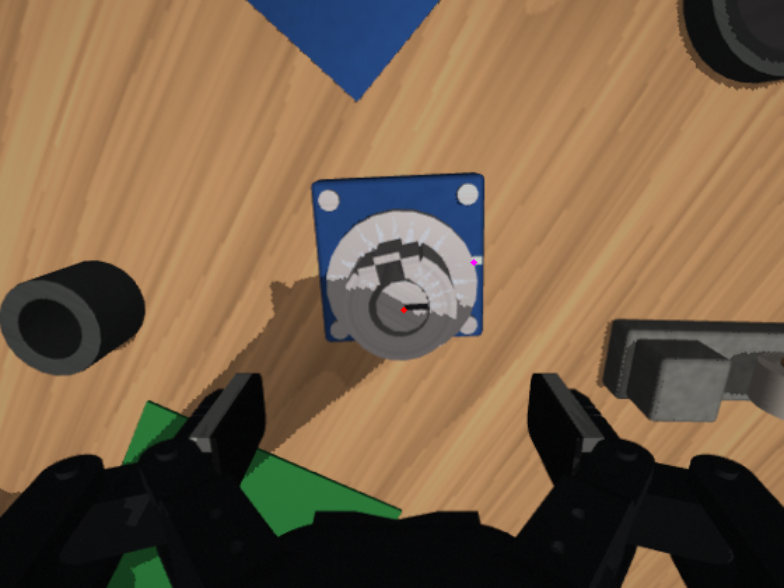

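Wrist view (784x588): shaft end at (401,307) with the black line pointing right to (425,305), keyway at (390,268), white mark at (478,261).

```bash
python3 - <<'E'
from h import *
cam=camera_model('wrist');f=lambda x,y,z:at(cam,x/1.4,y/1.4,z)[:2]
s=f(401,307,128);k=f(390,268,129);l=f(425,305,128)-f(405,307,128);w=f(478,261,30)
for n,d in(('keyway',k-s),('line',l),('white',w-s),('block edge',f(468,326,30)-f(467,194,30))): print(n,d.round(1),np.degrees(np.arctan2(d[1],d[0])).round(1))
print('shaft',s,'boltmid',f(468,326,30),f(467,194,30),f(329,200,30),f(338,330,30))
E
```

```text
keyway [-15.1  15. ] 135.1
line [8.2 6. ] 36.1
white [47.6 29.5] 31.8
block edge [ 52.8 -80.9] -56.9
shaft [495.17945324 373.3261618 ] boltmid [563.44530571 357.51531108] [510.63494286 438.38091742] [430.86881066 387.43305265] [481.12739297 306.0685986 ]
```

```bash
python3 - <<'E'
from h import *
plan([((496.3,372.8,101),down(np.radians(120)),0,1)])
E
```

```text
-- to [496.3 372.8 101. ] rows 2 f 0
 ang [[-0.0, 0.0, 0.0], [-0.0, 0.1, 0.1]] 
 trv [[0.04, 0.15, 5.14], [0.08, 0.3, 10.29]]
```

```bash
python3 -m jog '{"angular":[[0,0,0],[0,0,0],[0,0,0],[0,0,0],[0,0,0]],"travel":[[0.1,0.2,4],[0.1,0.3,8],[0.1,0.3,10.3],[0.1,0.3,10.3],[0.1,0.3,10.3]],"fingers":[0,0,0,0.1,1]}';python3 -m jog '{"angular":[[0,0,0],[0,0,0],[0,0,0]],"travel":[[0,0,0],[0,0,0],[0,0,0]],"fingers":[1,1,1]}'
python3 -c "
from h import *
s=read_state();print(s['torque'],s['qpos'].round(2))"
```

```text
clock: 28.08
eef_pos: [495.4, 375.2, 102.2]
tool_rot: [3.141, -0.001, 2.099]
force: [-6.9, -4.6, 7.5]
width: 60.5
clock: 28.45
eef_pos: [495.2, 375.1, 102.8]
tool_rot: [3.14, -0.001, 2.099]
force: [-3.4, -2.1, 6.7]
width: 56.5
[-0.29607348  0.35632767  0.00953155] [-0.23  0.88 -0.82  1.7   0.78  0.92 -0.84]
```

```bash
for i in 1; do python3 -m jog '{"angular":[[0,0,9],[0,0,18],[0,0,27],[0,0,36],[0,0,45]],"travel":[[0,0,0],[0,0,0],[0,0,0],[0,0,0],[0,0,0]],"fingers":[1,1,1,1,1]}'; python3 -m jog '{"angular":[[0,0,9],[0,0,18],[0,0,27],[0,0,36],[0,0,45]],"travel":[[0,0,0],[0,0,0],[0,0,0],[0,0,0],[0,0,0]],"fingers":[1,1,1,1,1]}'; done; python3 -m jog '{"angular":[[0,0,3],[0,0,6],[0,0,9],[0,0,11],[0,0,13]],"travel":[[0,0,0.1],[0,0,0.2],[0,0,0.3],[0,0,0.3],[0,0,0.4]],"fingers":[1,1,1,1,1]}'
python3 -c "
from h import *
s=read_state();print(s['torque'],s['qpos'].round(2))"
```

```text
clock: 29.08
eef_pos: [495.5, 376.5, 102.9]
tool_rot: [3.141, -0.004, 1.31]
force: [-0.4, 0.2, 2.5]
width: 56.5
clock: 29.7
eef_pos: [497.1, 376.0, 102.8]
tool_rot: [-3.14, -0.005, 0.524]
force: [2.1, -0.7, -0.3]
width: 56.6
clock: 30.32
eef_pos: [496.2, 374.5, 97.4]
tool_rot: [-3.141, -0.002, 0.3]
force: [3.7, -1.0, -1.5]
width: 56.7
[-0.11623804 -0.98166785  0.0104102 ] [-0.48  0.77 -0.36  1.71  0.38  0.73 -2.29]
```

```bash
python3 -m jog '{"angular":[[0,0,0],[0,0,0],[0,0,0],[0,0,0],[0,0,0]],"travel":[[0,0,0.3],[0,0,0.6],[0,0,0.9],[0,0,1.2],[0,0,1.5]],"fingers":[1,1,1,1,1]}';python3 -c "
from h import *
s=read_state();print(s['torque'],s['qpos'].round(2))"
```

```text
clock: 30.95
eef_pos: [496.5, 374.2, 84.6]
tool_rot: [3.141, -0.002, 0.301]
force: [-1.1, -9.5, 33.9]
width: 56.8
[-1.18921544  0.59931495  0.11007423] [-0.48  0.79 -0.35  1.71  0.39  0.7  -2.3 ]
```

```bash
python3 -m jog '{"angular":[[0,0,0],[0,0,0],[0,0,0],[0,0,0],[0,0,0]],"travel":[[0,0,0],[0,0,0],[0,0,-3],[0,0,-8],[0,0,-13]],"fingers":[0,0,0,0,0]}'
python3 - <<'E'
from h import *
cam=camera_model('wrist');im=save('wrist','w7')
S=np.array([496.3,372.8,0]);c33=np.radians(33)
for r,z,a0,col in((29,110,0,(0,0,255)),(44,72,0,(0,255,0))):
  for a in np.arange(0,6.28,.2):
    p=pix(cam,S+[r*np.cos(a),r*np.sin(a),z]);cv2.circle(im,tuple(int(v) for v in p),1,col,-1)
x,y=pix(cam,S+[0,0,110]).astype(int);x0=max(0,x-130);y0=max(0,y-100);print(x,y)
b=get_image('scene')[:,:,::-1].copy();cs=camera_model('scene')
for r,z,col in((29,110,(0,0,255)),(44,72,(0,255,0))):
  for a in np.arange(0,6.28,.2):
    p=pix(cs,S+[r*np.cos(a),r*np.sin(a),z]);b[int(p[1]),int(p[0])]=col
c=np.hstack([cv2.resize(im[y0:y0+200,x0:x0+160],(400,500)),cv2.resize(b[265:345,375:439],(400,500),interpolation=0)])
cv2.imwrite('pics/c7.png',c)
E
```

```text
clock: 31.58
eef_pos: [493.6, 374.6, 212.3]
tool_rot: [-3.141, 0.003, 0.303]
force: [0.6, 1.0, 0.3]
width: 85.4
286 206
```

View pics/c7.png

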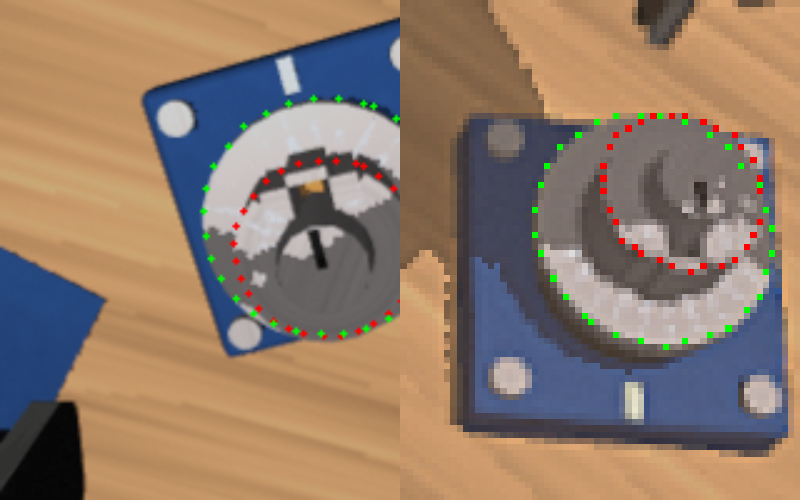

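The brass key now sits in the keyway at (315,190). The boss and flange match the predicted "home" outlines in both views. I'll confirm seating with a light symmetric press on the boss, the part-open fingers straddling the shaft.

```bash
python3 - <<'E'
from h import *
plan([((496.3,372.8,120),down(0.303),0,1)])
E
```

```text
-- to [496.3 372.8 120. ] rows 2 f 0
 ang [[-0.2, -0.2, -0.0], [-0.3, -0.4, -0.0]] 
 trv [[-0.11, 0.26, 4.86], [-0.23, 0.52, 9.72]]
```

```bash
python3 -m jog '{"angular":[[-0.3,-0.3,0],[-0.3,-0.3,0],[-0.3,-0.3,0],[-0.3,-0.3,0],[-0.3,-0.3,0]],"travel":[[-0.2,0.5,2],[-0.2,0.5,5],[-0.2,0.5,7],[-0.2,0.5,7],[-0.2,0.5,7]],"fingers":[0.55,0.55,0.55,0.55,0.55]}'
python3 - <<'E'
from h import *
s=read_state();print(s['eef_pos'],s['tool_rot'],s['force']);plan([((496.3,372.8,112),down(0.303),0,1)])
E
```

```text
clock: 32.3
eef_pos: [493.9, 368.9, 141.0]
tool_rot: [3.137, 0.008, 0.302]
force: [0.9, -0.8, -0.1]
width: 38.7
[493.90481473 368.93386636 141.02134698] [3.13650283 0.00761404 0.3020448 ] [ 0.87500414 -0.81744555 -0.09711622]
-- to [496.3 372.8 112. ] rows 1 f 0
 ang [[0.3, 0.4, -0.1]] 
 trv [[0.37, -0.31, 2.9]]
```

```bash
python3 -m jog '{"angular":[[0.3,0.4,0],[0.3,0.4,0],[0.3,0.4,0]],"travel":[[0.35,-0.3,0],[0.35,-0.3,0],[0.35,-0.3,0]],"fingers":[0.55,0.55,0.55]}'
python3 -m jog '{"angular":[[0,0,0],[0,0,0],[0,0,0]],"travel":[[0,0,1],[0,0,2],[0,0,2.4]],"fingers":[0.55,0.55,0.55]}'
```

```text
clock: 32.67
eef_pos: [497.1, 373.1, 142.2]
tool_rot: [-3.141, -0.002, 0.302]
force: [0.3, 0.2, 0.0]
width: 38.3
clock: 33.05
eef_pos: [496.3, 372.4, 116.4]
tool_rot: [3.141, 0.001, 0.302]
force: [0.4, 0.1, -0.2]
width: 38.6
```

```bash
for i in 1; do python3 -m jog '{"angular":[[0,0,0],[0,0,0]],"travel":[[0,0,0.4],[0,0,0.4]],"fingers":[0.55,0.55]}'; python3 -m jog '{"angular":[[0,0,0],[0,0,0]],"travel":[[0,0,0.3],[0,0,0.3]],"fingers":[0.55,0.55]}'; python3 -m jog '{"angular":[[0,0,0],[0,0,0]],"travel":[[0,0,0.2],[0,0,0.2]],"fingers":[0.55,0.55]}'; python3 -m jog '{"angular":[[0,0,0],[0,0,0]],"travel":[[0,0,0.2],[0,0,0.2]],"fingers":[0.55,0.55]}'; done
```

```text
clock: 33.3
eef_pos: [496.7, 372.9, 113.4]
tool_rot: [-3.141, -0.0, 0.302]
force: [-0.3, -0.4, 0.3]
width: 38.5
clock: 33.55
eef_pos: [496.9, 372.9, 110.6]
tool_rot: [-3.141, -0.001, 0.302]
force: [0.2, 0.9, -0.2]
width: 38.4
clock: 33.8
eef_pos: [497.0, 373.1, 108.9]
tool_rot: [-3.141, -0.001, 0.302]
force: [-0.2, 0.6, 0.4]
width: 38.0
clock: 34.05
eef_pos: [497.1, 373.1, 108.8]
tool_rot: [-3.142, -0.002, 0.302]
force: [-3.5, -2.7, 14.0]
width: 38.3
```

```bash
python3 -m jog '{"angular":[[0,0,0],[0,0,0],[0,0,0]],"travel":[[0,0,0.15],[0,0,0.15],[0,0,0.15]],"fingers":[0.55,0.55,0.55]}'; python3 -c "
from h import *
s=read_state();print(s['torque'],s['force'],s['eef_pos'])"; python3 -m jog '{"angular":[[0,0,0],[0,0,0],[0,0,0],[0,0,0],[0,0,0]],"travel":[[0,0,-3],[0,0,-8],[0,0,-13],[0,0,-13],[0,0,-13]],"fingers":[0.55,0.55,0.3,0,0]}'
python3 - <<'E'
from h import *
cam=camera_model('wrist');im=save('wrist','w8');print(read_state()['eef_pos'])
S=np.array([496.3,372.8,0])
x,y=pix(cam,S+[0,0,110]).astype(int)
print([pix(cam,S+[0,0,z]).round(1) for z in(128,110)])
cv2.imwrite('pics/w8.png',cv2.resize(im[y-100:y+100,x-133:x+133],(798,600),interpolation=2));print(x,y)
E
```

```text
clock: 34.42
eef_pos: [497.1, 373.2, 108.7]
tool_rot: [3.141, -0.003, 0.301]
force: [-4.6, -4.5, 23.6]
width: 38.6
[-1.10494384  1.18488228 -0.03019846] [-4.5759947  -4.45968651 23.64599305] [497.05982137 373.1702058  108.70450092]
clock: 35.05
eef_pos: [496.6, 372.4, 234.8]
tool_rot: [3.141, -0.0, 0.302]
force: [0.1, -0.0, -0.9]
width: 85.1
[496.25824121 372.08973674 233.99870152]
[array([282.8, 208. ]), array([282.8, 202. ])]
282 202
```

View pics/w8.png

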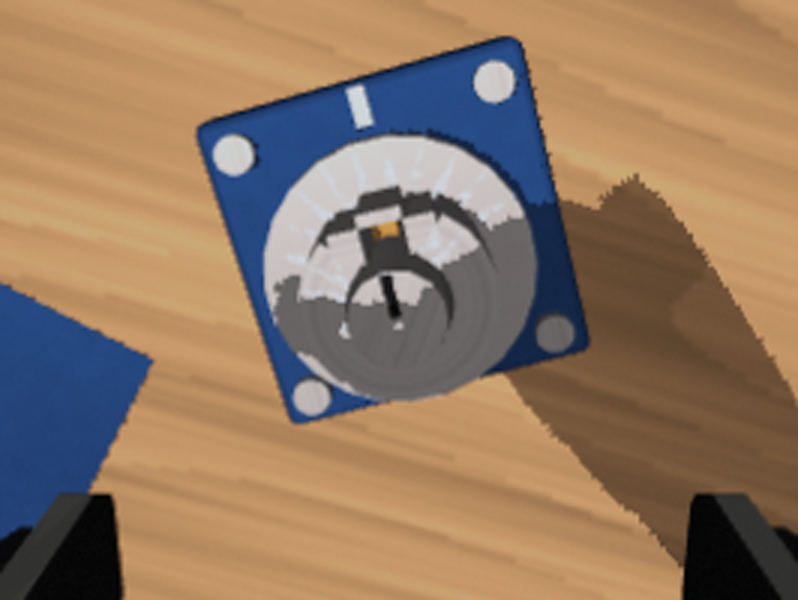

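```bash
python3 - <<'E'
from h import *
from scipy.optimize import least_squares
cam=camera_model('wrist');th=np.arange(0,6.283,.01)
m=np.array([149+264/3,149+537/3,102+133/3,102+402/3])
def ext(x,y,z,r=44):
    P=np.array([pix(cam,[x+r*np.cos(t),y+r*np.sin(t),z]) for t in th]);return np.array([P[:,0].min(),P[:,0].max(),P[:,1].min(),P[:,1].max()])
for z in(68,72,76,80,84):
    r=least_squares(lambda v:ext(*v,z)-m,[496.3,372.8],diff_step=1e-4);print(z,r.x.round(1),r.fun.round(1))
# block bolt scale check: edges of block top
for q in((509,38),(198,128),(588,343),(295,422)): print(at(cam,149+q[0]/3,102+q[1]/3,30)[:2].round(1))
E
```

```text
68 [493.7 372. ] [ 0.6 -0.6  1.  -1.2]
72 [494.5 372.3] [-0.   0.   0.5 -0.6]
76 [495.4 372.5] [-0.6  0.6  0.   0. ]
80 [496.2 372.8] [-1.3  1.3 -0.5  0.7]
84 [497. 373.] [-1.9  1.9 -1.   1.4]
[574.7 358.3]
[513.4 452.8]
[479.5 294. ]
[416.  390.4]
```

Pressing met a hard stop: 24 N and only 0.1 mm of yield. To turn that contact height into a hub height, I'll touch the bare bench with the same finger opening.

```bash
python3 - <<'E'
from h import *
plan([((470,235,180),down(0.303),0,1),((470,235,16),down(0.303),0,1)])
E
```

```text
-- to [470 235 180] rows 3 f 0
 ang [[0.0, 0.0, -0.0], [0.0, 0.0, -0.1], [0.0, 0.1, -0.1]] 
 trv [[-2.19, 4.1, 1.81], [-4.38, 8.2, 3.61], [-6.57, 12.31, 5.42]]
-- to [470 235  16] rows 3 f 0
 ang [[0.0, -0.0, 0.0], [0.0, -0.0, 0.0], [0.0, -0.0, 0.0]] 
 trv [[-0.0, -0.01, 5.47], [-0.01, -0.01, 10.93], [-0.01, -0.02, 16.4]]
```

```bash
python3 -m jog '{"angular":[[0,0,0],[0,0,0],[0,0,0],[0,0,0]],"travel":[[-2.2,4.1,0],[-4.4,8.2,0],[-6.6,12.3,0],[-6.6,12.3,5.4]],"fingers":[0.55,0.55,0.55,0.55]}'; python3 -m jog '{"angular":[[0,0,0],[0,0,0],[0,0,0],[0,0,0],[0,0,0]],"travel":[[0,0,5],[0,0,10],[0,0,14],[0,0,16],[0,0,17]],"fingers":[0.55,0.55,0.55,0.55,0.55]}'; for i in 1; do python3 -m jog '{"angular":[[0,0,0],[0,0,0]],"travel":[[0,0,0.4],[0,0,0.4]],"fingers":[0.55,0.55]}'; python3 -m jog '{"angular":[[0,0,0],[0,0,0]],"travel":[[0,0,0.3],[0,0,0.3]],"fingers":[0.55,0.55]}'; python3 -m jog '{"angular":[[0,0,0],[0,0,0]],"travel":[[0,0,0.2],[0,0,0.2]],"fingers":[0.55,0.55]}'; done
```

```text
clock: 35.6
eef_pos: [472.5, 232.2, 182.1]
tool_rot: [3.14, -0.006, 0.296]
force: [1.0, 1.1, -0.0]
width: 38.7
clock: 36.22
eef_pos: [468.8, 235.2, 8.8]
tool_rot: [3.141, 0.004, 0.302]
force: [-1.1, -0.3, 0.7]
width: 38.2
clock: 36.48
eef_pos: [470.7, 236.1, 7.3]
tool_rot: [-3.141, -0.001, 0.302]
force: [0.1, 0.2, 0.4]
width: 38.7
clock: 36.72
eef_pos: [470.8, 236.0, 4.5]
tool_rot: [-3.141, -0.002, 0.302]
force: [0.2, 0.7, -0.6]
width: 38.5
clock: 36.98
eef_pos: [470.5, 236.0, 2.1]
tool_rot: [-3.141, -0.001, 0.302]
force: [-0.6, 0.2, -0.5]
width: 38.5
```

```bash
for i in 1; do python3 -m jog '{"angular":[[0,0,0],[0,0,0]],"travel":[[0,0,0.2],[0,0,0.2]],"fingers":[0.55,0.55]}'; python3 -m jog '{"angular":[[0,0,0],[0,0,0]],"travel":[[0,0,0.2],[0,0,0.2]],"fingers":[0.55,0.55]}';  python3 -m jog '{"angular":[[0,0,0],[0,0,0]],"travel":[[0,0,0.15],[0,0,0.15]],"fingers":[0.55,0.55]}'; done
```

```text
clock: 37.22
eef_pos: [470.4, 235.9, -0.1]
tool_rot: [-3.141, -0.001, 0.302]
force: [-0.2, 0.1, 0.3]
width: 38.7
clock: 37.48
eef_pos: [470.6, 236.1, -1.3]
tool_rot: [-3.141, -0.001, 0.302]
force: [-1.1, -0.4, 8.1]
width: 38.6
clock: 37.72
eef_pos: [470.7, 236.1, -1.3]
tool_rot: [3.141, -0.002, 0.302]
force: [-3.5, -2.0, 22.4]
width: 38.6
```

The bench contact is at −1.3 mm, so the hub top is at 108.7 + 1.3 = 110.0 mm and the underside at 60.0: fully home. Now I'll retreat and take a final look.

```bash
python3 -m jog '{"angular":[[0,0,0],[0,0,0],[0,0,0],[0,0,0],[0,0,0]],"travel":[[0,0,-5],[0,0,-10],[0,0,-16],[0,0,-22],[0,0,-22]],"fingers":[0.55,0.55,0.55,0.55,0.55]}'
python3 - <<'E'
from h import *
a=save('top','t9');b=save('scene','s9')
c=np.hstack([cv2.resize(a[80:290,120:480],(480,280)),np.zeros((280,1,3),np.uint8)])
im=np.vstack([cv2.resize(a[90:290,100:480],(760,400),interpolation=2)[:,:760]])
d=np.hstack([cv2.resize(b[60:200,140:300],(380,200*1),interpolation=2),cv2.resize(b[210:350,150:310],(380,200),interpolation=2)])
cv2.imwrite('pics/f.png',np.vstack([im,d]))
for n,A in(('top',a),('scene',b)): print(n,pix(camera_model(n),(484.7,-362.3,225)).round())
E
```

```text
clock: 38.35
eef_pos: [472.9, 237.6, 221.2]
tool_rot: [-3.139, -0.011, 0.301]
force: [-0.8, -0.3, -1.0]
width: 38.2
top [447. 200.]
scene [176. 103.]
```

View pics/f.png

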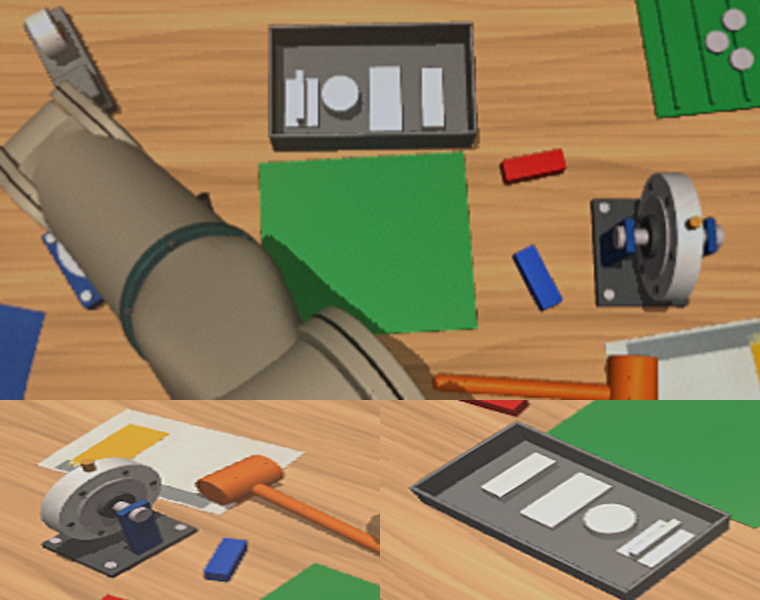

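All four offcuts lie in the bin (top view, x 285–445, y 65–130), the stud at (695,223) is upright, and the mallet and wheel stand are in place. Handing in.

```bash
python3 -c "
from cell import *
print(finish_job())"
```

```text
the job is handed in; nothing more can be done
None
```

I handed the job in at about 38 s of robot time. The last checks showed all three tasks done. `finish_job()` gives no verdict, so they rest on my own measurements.

- **Offcuts:** the bar, flat, stub and tee are each in the bin. The final top and scene pictures show all four lying apart on its floor.
- **Wheel:** I turned it by two rim grips of about 50° each. The stud tip shows within about 1 raw pixel of the computed straight-up point in both cameras, or about 1°; the limit is 8°.
- **Hub:** I turned it about 103° and lowered it onto the key.
  - A press of 24 N met a hard stop. Compared with a touch on the bare bench, that puts the hub's underside at 60.0 mm, fully home.
  - The brass key can be seen in the keyway.
  - The flange height measured from the wrist picture was looser, 72–75 mm against 72 when home, but agrees.
- **Mallet and sleeve:** I never went near either. The mallet shows in place in the final view. The sleeve was hidden by the arm there; I last saw it in the wrist picture before I turned the hub, standing but not measured for position.

I viewed 13 pictures. I noticed no offcut being knocked aside and no slackening of the grip.

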